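# Stand up the loading column and set it under the servo press

## Task

The heavy steel loading column is lying on the bench: lift its square head end and tip it up over the rim of its round foot, the foot staying on the bench, until it stands upright there, and let go of it. Then take it again another way (under the press head there is no room to hold it by its top) and set it upright on the bed of the bench press under the ram, its foot pushed fully home into the V-shaped locator. Do not bump the ram, leave the other things on the bench where they are, and leave the column standing free.

Things in the scene. Friction and masses are not known exactly. Their poses are not given: they have to be found in the camera images.
- column: Steel loading column, 0.64 to 0.92 kg. Origin: centre of the foot's underside; z runs along it from foot to head, centre of mass at 65 mm. Round foot, diameter 50, z 0 to 14 mm; round stem, diameter 26, 14 to 120; square head 30 x 30 (faces across x and y), 120 to 144; button, diameter 14, to 150. It starts lying on foot rim and head, head dipping 4 degrees, foot centre 26 mm up.
- grip (a point): Middle of the column's square head, on its axis, 132 mm from the foot's underside; about 16 mm above the bench at the start. Two head faces then stand vertical, 30 mm apart, to be gripped from above; the column swings about the line between the finger pads under its own weight if gripped lightly (20 to 30 N).
- press: Bench servo press, fixed: grey C-shaped frame. Origin: on the bench top below the ram axis; x is level and points from the open front into the throat. Bed: steel, 20 mm thick, x -65 to 210 mm, 150 wide. Upright: x 85 to 205, 80 wide, 330 tall. Head: x -40 to 85, 70 wide; motor on top, to 415 mm.
- head (a point): Underside of the press head on the ram axis, 260 mm above the bench. Axes as the press.
- seat (a point): Top of the bed, 20 mm above the bench, under the ram axis: the foot's centre when home. Axes as the press; push along x. A dark steel V-block stands here, 20 mm high: 90-degree V open to the front, mouth at x +7, y +-28 mm; a 50 mm foot touching both its faces is exactly on this point. Sliding on the bed takes 3 to 6 N; meeting one face first it can stick until worked sideways.
- ram: Ram of the press: vertical steel bar, diameter 25 mm, hanging from the press head; its lower end is 217 mm above the bench, 47 mm above the column's button when the column stands on the bed. Fixed. Origin and axes the same as the press's.
- table: The bench; its top is at z = 0.
- clamp_meter: Bystander: clamp meter lying flat, yellow body with black jaws, about 205 x 70 mm, 34 mm high. Origin under the body's middle, jaws to +x.
- screwdriver: Bystander: screwdriver lying along its x axis, about 200 mm long, handle to -x.
- marker: Bystander: black marker pen, 125 x 12 x 15 mm high, along its x axis, origin under its middle.
- coupling: Bystander: shaft coupling, aluminium and black, upright cylinder of diameter 40 mm, 46 mm high.
- bolt_tray: Bystander: grey plastic tray with bolts, 100 x 75 x 30 mm high, origin under its middle.
- square: Bystander: engineer's square lying flat, stock 75 mm along its x axis from the origin, blade 120 mm along +y at the far end, 14 mm high.
- wrench: Bystander: wrench lying flat along its x axis, about 180 mm long.
There are look-alikes about, which are no part of the job. Of the things that look like the column, the middle-sized one is meant.

How it is judged (in metres and radians):
On the way, in this order (a step that is already met when the one before it is completed fails the run):
1. the column is tipped up between 30 and 65 degrees from vertical with its foot still bearing on the bench (angle between column's own z axis and vertical between 0.5 and 1.15 rad and contact force between column and table above 0.3 N), for 0.1 s.
2. the column stands upright on the bench, let go of and at rest (angle between column's own z axis and vertical below 0.05 rad and height (world z) of column below 0.004 m and contact force between column and the fingers below 0.1 N and linear speed of column below 0.02 m/s and contact force between column and table above 2 N), for 0.2 s.
At the end, for the whole second after the job is handed in: The column stands upright (within 2 degrees) on the press bed, the centre of its foot within 3 mm of the point under the ram (home in the V), let go of and at rest (horizontal distance between column and seat below 0.003 m and z of column in the frame of seat between -0.004 and 0.004 m and angle between column's own z axis and vertical below 0.04 rad and contact force between column and the fingers below 0.1 N and linear speed of column below 0.02 m/s); the robot touches nothing.
It fails at once if the ram is bumped (more than 6 N) (contact force between ram and anything else above 6 N).
It fails at once if a bystander is moved by more than 30 mm (distance of any of clamp_meter, screwdriver, marker, coupling, bolt_tray, square, wrench from where it was at the start of the episode above 0.03 m).
It also fails if it takes over 66 s, if anything falls off the work surface, if the arm or the gripper's body presses on something with over 40 N, if the wrist force passes 120 N, or if a joint passes its speed limit or range.

## Robot

A 6-joint arm with a two-finger parallel gripper is mounted at the origin on the work surface. World frame = base frame: x ahead of the robot, y to its left, z up, the work surface at z = 0. Lengths are in mm, angles in rad, forces in N, time in s.
With the tool pointing down it reaches from about 350 to 775 mm from the base axis. Payload 7.3 kg.
Tool frame: the origin (TCP) lies on the mounting face of the last link; the fingertips stand 178 mm ahead of it and the grasp point (between the pads) lies 159 mm ahead of it; z points along the fingers, y is the line along which they close (so a half turn about z gives the same grasp; the last joint's range is limited). The gripper opens to 92 mm and grips with 3 to 60 N. Pads are 19 mm wide; open, the fingers measure 130 mm over their backs; the gripper's body (75 mm by 190 mm) begins 47 mm behind the grasp point.
Start: joints at [0.956, 0.342, 1.524, -0, 1.275, -0.146], TCP at [237.183, 468.371, 404.741] pointing down, gripper open.
Joint ranges: [-2.53, 2.53], [-0.77, 2.02], [0.04, 2.7], [-1, 4.14], [0.28, 2.66], [-3.11, 3.11]. Speed limits (rad/s): [2.57, 2.57, 3.14, 3.14, 3.14, 3.14].

## Interface

Orientations are given as [roll, pitch, yaw] about the fixed x, y, z axes, in that order (R = Rz(yaw) Ry(pitch) Rx(roll)).
In Python, from plant import bot, vision gives the robot as it stands. The module is installed in compiled form; this text tells all that it offers.
- The arm moves only by the shell command python3 -m crank, which reads ROWS from standard input. ROWS is a JSON list of rows, 1 to 5 of them, each an object with the fields aperture (the finger opening in mm), pos (a list: dx, dy, dz in mm), rz (a turn about the tool's z in rad); a field left out counts as zero (the opening has to be given); each row is the pose to reach, as a shift and turn from the pose commanded when the command began, along the tool's axes at that moment; what a row does not reach only later rows make up. A row lasts 1/8 s, in which the tool goes at most 62.5 mm and 0.188 rad, less where a joint would pass 70% of its speed; a pose out of reach is approached as far as the arm can. The fingers move at their own pace and stop on an object; the grip force is fixed at half the most. Time passes only in rows, so rows that do not move let the fingers close. It prints the time, the measured TCP pose, the force, the opening and the grip force at its end. Input that does not fit is refused with a message, and nothing moves.
- bot.get_obs(): the state, without advancing time (a new reading comes with each control period).
- vision.capture(name): name is "side" or "top"; returns a dict with "color" (480x640x3 uint8, red, green, blue), "K" (3x3 intrinsics, pixels), "k1" (the pictures are not rectified: a ray, as slopes to the right and down, at radius r is drawn at 1 + k1 r^2 times it, then the intrinsics apply), "R" (3x3) and "t" (3): a world point X has camera coordinates R X + t. Camera axes: x right, y down, z forward; pixel columns grow to the right and rows downward; lengths in mm; the calibration is good to about 2 mm. A picture is of the moment at which its call begins. There is no depth.
- bot.close_job(): hands the job in; it is judged then, once.
The state is a dict: "time": time; "joint_positions": joint angles; "dq": joint speeds; "tau": joint torques, N m; "tool_pos": TCP position; "tcp_rot": TCP orientation; "contact_force": force on the tool from outside, world axes, zero at the start; "moment": the same for the moment, N m; "grip_width": finger opening in mm; "finger_force": force on a finger pad.
Only numpy, scipy, OpenCV 4.12 (cv2) and the standard library are available. Lean on these libraries where they do the work, as an engineer would, in place of code of your own. Each camera call takes 0.05 s, during which the arm holds its last target. There are 200 camera calls.

## Working session

There is one attempt and no reset: what is moved stays moved. The work goes in short steps, Python scripts to look and compute and a shell command to move; the robot and the scene stay as the last step left them, time stands still between calls to the robot, and variables do not carry over. Pictures are saved under pics/ and viewed, at most 10 in all, crops included, and the job is handed in when it is done.

```bash
mkdir -p pics; cat > h.py <<'E'
import numpy as np, cv2, pickle
from plant import bot, vision
def snap(name,fn):
    c=vision.capture(name); cv2.imwrite(f'pics/{fn}.png',c['color'][...,::-1]); pickle.dump(c,open(f'pics/{fn}.pkl','wb')); return c
def load(fn): return pickle.load(open(f'pics/{fn}.pkl','rb'))
def unproj(c,uv,z):
    K=np.array(c['K']);R=np.array(c['R']);t=np.array(c['t'])
    k=float(c['k1'])
    d=np.array([k,0,0,0,0.])
    n=cv2.undistortPointsIter(np.array([[uv]],float),K,d,None,None,(3,50,1e-10))[0,0]
    ray=R.T@np.array([n[0],n[1],1]); o=-R.T@t
    return o+ray*(z-o[2])/ray[2]
def proj(c,X):
    return cv2.projectPoints(np.array(X,float).reshape(-1,1,3),cv2.Rodrigues(np.array(c['R']))[0],np.array(c['t'],float),np.array(c['K']),np.array([c['k1'],0,0,0,0.]))[0][:,0]
def crop(fn,out,x0,y0,x1,y1,s):
    im=cv2.imread(f'pics/{fn}.png')[y0:y1,x0:x1]; cv2.imwrite(f'pics/{out}.png',cv2.resize(im,None,fx=s,fy=s,interpolation=cv2.INTER_CUBIC))
E
python3 - <<'E'
from h import *
for n in('top','side'):
    c=snap(n,n+'0'); print(c['K'],c['k1'],c['R'],c['t'])
print(bot.get_obs())
E
```

```text
[[595.71930817   0.         309.6408146 ]
 [  0.         595.71930817 243.21186036]
 [  0.           0.           1.        ]] -0.023183256381763065 [[ 0.00762061 -0.99991369  0.01070208]
 [-0.98763206 -0.00920223 -0.1565191 ]
 [ 0.15660407 -0.00937695 -0.98761695]] [  -6.71421228  546.39744865 1490.56402008]
[[515.7998211    0.         320.57016443]
 [  0.         515.7998211  237.98282388]
 [  0.           0.           1.        ]] 0.00249319638033769 [[ 0.85332059 -0.5211693  -0.01505118]
 [-0.32699667 -0.51246729 -0.7940091 ]
 [ 0.40609993  0.682466   -0.60771951]] [-463.16961036  336.79261693 1243.00239313]
{'time': 0.1, 'joint_positions': array([ 9.55980154e-01,  3.42654969e-01,  1.52492925e+00,  2.34891530e-05,
        1.27541877e+00, -1.45976526e-01]), 'dq': array([-4.10994831e-04, -1.44408021e-03, -2.28085825e-03, -1.37104181e-03,
       -8.02532925e-05, -1.62055610e-03]), 'tau': array([ 1.29267861e-03, -4.32005811e+01, -2.44695157e+01,  7.18152174e-02,
        5.25956182e-02, -5.65452615e-05]), 'tool_pos': array([237.11593235, 468.26347557, 404.1105875 ]), 'tcp_rot': array([-3.14020059e+00, -2.27368630e-04,  2.67274600e+00]), 'contact_force': array([-0.32069284, -0.4114155 ,  0.8255325 ]), 'moment': array([-0.06159795,  0.02155033,  0.04704634]), 'finger_force': 0.0, 'grip_width': 91.6942089201476}
```

View pics/top0.png

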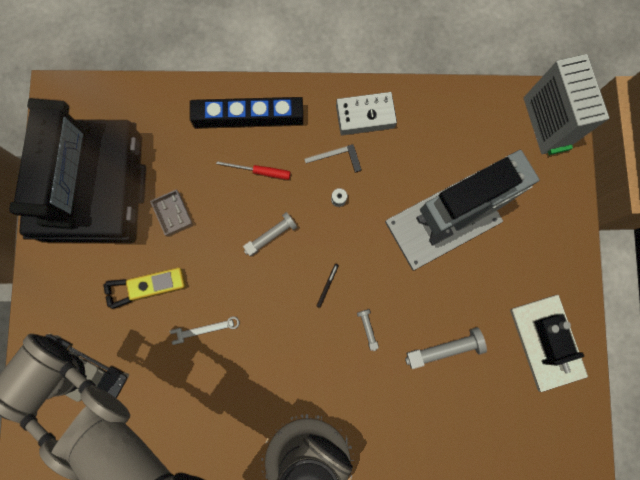

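View pics/side0.png

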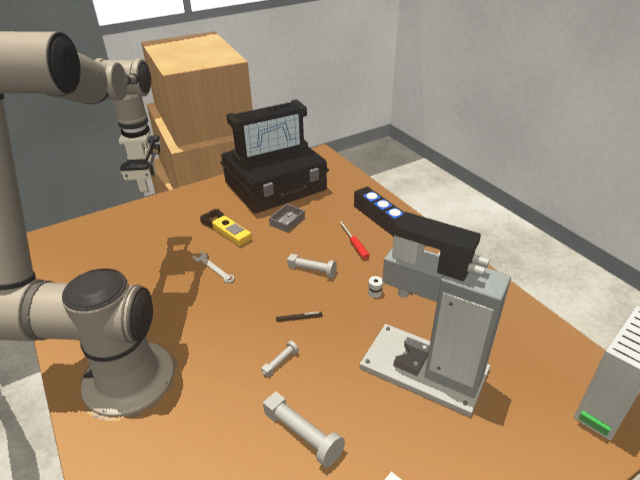

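The middle picture is the top view. Look-alikes there are the small column (368,330), the large column (447,347) and the middle-sized one (270,235), with its head at (250,247) and foot at (290,222). I choose the middle one. In the side view it lies at (312,265), and the press's V-block is at (411,355).

```bash
python3 - <<'E'
from h import *
t=cv2.imread('pics/top0.png');s=cv2.imread('pics/side0.png')
def cr(im,x,y,w=80,h=60,k=5): return cv2.resize(im[y:y+h,x:x+w],None,fx=k,fy=k,interpolation=cv2.INTER_CUBIC)
a=np.vstack([np.hstack([cr(t,232,203),cr(s,275,235)]),np.hstack([cr(t,380,150,160,120,2.5),cr(s,355,320,133,100,3)[:300,:400]])]) 
cv2.imwrite('pics/m1.png',a)
E
```

```text
Traceback (most recent call last):
ValueError: all the input array dimensions except for the concatenation axis must match exactly, but along dimension 1, the array at index 0 has size 800 and the array at index 1 has size 799
```

```bash
python3 - <<'E'
from h import *
t=cv2.imread('pics/top0.png');s=cv2.imread('pics/side0.png')
def cr(im,x,y,w=80,h=60,k=5): return cv2.resize(im[y:y+h,x:x+w],None,fx=k,fy=k,interpolation=cv2.INTER_CUBIC)
a=np.vstack([np.hstack([cr(t,232,203),cr(s,275,235)]),np.hstack([cr(t,380,150,160,120,2.5),cr(s,355,320,160,120,2.5)])]) 
cv2.imwrite('pics/m1.png',a)
E
```

```text
(no output)
```

View pics/m1.png

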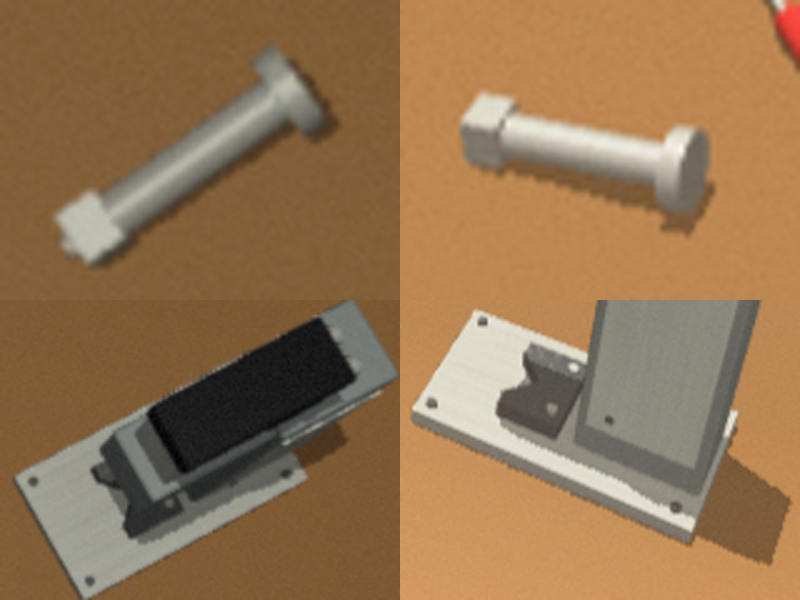

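The chosen column is the middle one: square head at top-view (250,248), foot at (290,221). It has a square head, plain stem and thin round foot, which matches the description. The bed's front corners are at top-view (386,221) and (414,269), and side-view (385,324) and (359.5,364.5). Next I fit both by the models.

```bash
cat >> h.py <<'E'
from scipy.optimize import minimize, least_squares
def colpts():
    a=np.linspace(0,2*np.pi,24,endpoint=False)
    cyl=lambda r,z0,z1:np.array([[r*np.cos(t),r*np.sin(t),z] for z in(z0,z1) for t in a])
    box=np.array([[x,y,z] for x in(-15,15) for y in(-15,15) for z in(120,144)],float)
    return [cyl(25,0,14),cyl(13,14,120),box,cyl(7,144,150)]
def mask(c,T):
    m=np.zeros((960*2,1280*2),np.uint8)  # 4x supersampled
    for P in colpts():
        q=proj(c,P@T[:3,:3].T+T[:3,3]); q=(q+.5)*4
        cv2.fillConvexPoly(m,cv2.convexHull(np.round(q).astype(np.int32)),255)
    return cv2.resize(m,(640,480),interpolation=cv2.INTER_AREA)/255.
def seg(c,box):
    h=cv2.cvtColor(c['color'],cv2.COLOR_RGB2HSV); m=((h[...,1]<75)&(h[...,2]>50)).astype(float)
    z=np.zeros_like(m); x0,y0,x1,y1=box; z[y0:y1,x0:x1]=m[y0:y1,x0:x1]; return z
def lying(p):
    yaw=p[2]; d=np.radians(4); z=np.array([np.cos(yaw)*np.cos(d),np.sin(yaw)*np.cos(d),-np.sin(d)])
    y=np.array([-np.sin(yaw),np.cos(yaw),0]); x=np.cross(y,z)
    T=np.eye(4);T[:3,:3]=np.c_[x,y,z];T[:3,3]=[p[0],p[1],26];return T
E
python3 - <<'E'
from h import *
t=load('top0');s=load('side0')
hd=unproj(t,(250,248.2),31);ft=unproj(t,(289.6,221),30);print('h,f',hd,ft)
S=[(t,seg(t,(235,205,305,265))),(s,seg(s,(280,245,345,285)))]
d=hd-ft;p0=np.array([ft[0],ft[1],np.arctan2(d[1],d[0])])
f=lambda q:sum(np.abs(mask(c,lying(p0+q*[1,1,.01]))-m).sum() for c,m in S)
r=minimize(f,[0,0,0],method='Nelder-Mead',options=dict(initial_simplex=[[0,0,0],[6,0,0],[0,6,0],[0,0,6]],xatol=.05,fatol=.1))
p=p0+r.x*[1,1,.01];T=lying(p);print(p0,p,f(np.zeros(3)),r.fun,[m.sum() for c,m in S]);print('grip',T[:3,:3]@[0,0,132]+T[:3,3])
# each view alone
for c,m in S:
    r=minimize(lambda q:np.abs(mask(c,lying(p0+q*[1,1,.01]))-m).sum(),[0,0,0],method='Nelder-Mead',options=dict(initial_simplex=[[0,0,0],[6,0,0],[0,6,0],[0,0,6]]));print(p0+r.x*[1,1,.01],r.fun)
for uv in((385.7,220.9),(413.7,268.9),(501.7,220.9)):print(unproj(t,uv,20))
for uv in((384.7,323.7),(359.5,364.5)):print(unproj(s,uv,20))
E
```

```text
h,f [533.83218631 152.12544993  31.        ] [606.74135247  50.5664783   30.        ]
[606.74135247  50.5664783    2.19343484] [612.97365427  46.13218672   2.18214536] 406.1294117647059 145.8313725490196 [np.float64(628.0), np.float64(521.0)]
grip [537.39382017 153.96030963  16.79214547]
[612.37149644  45.3592015    2.1865974 ] 48.14509803921568
[616.06952814  48.63728497   2.19878684] 44.482352941176465
[ 611.4590687  -202.19585023   20.        ]
[ 484.92413594 -273.66419878   20.        ]
[ 614.57590526 -509.86609693   20.        ]
[ 615.4497412  -201.94631812   20.        ]
[ 484.26026104 -275.83836384   20.        ]
```

```bash
cat >> h.py <<'E'
def go(g,yaw=None):
    "tool-axes deltas to bring the grasp point to g (and tool-x yaw)"
    from scipy.spatial.transform import Rotation as Ro
    o=bot.get_obs(); R=Ro.from_euler('xyz',o['tcp_rot']).as_matrix()
    gp=o['tool_pos']+R@[0,0,159]
    d=R.T@(np.array(g)-gp); 
    tr=0 if yaw is None else (o['tcp_rot'][2]-yaw+np.pi)%(2*np.pi)-np.pi
    print('t%.2f'%o['time'],'grasp',gp.round(1),'rpy',o['tcp_rot'].round(3),'F',o['contact_force'].round(1),'w',round(o['grip_width'],1),'DELTA',d.round(1),'turn',round(tr,3),'q',o['joint_positions'].round(2))
E
echo '[{"aperture": 92,"pos": [-410,-144,120],"rz": 0.488},{"aperture": 92,"pos": [-410,-144,120],"rz": 0.488},{"aperture": 92,"pos": [-410,-144,120],"rz": 0.488},{"aperture": 92,"pos": [-410,-144,120],"rz": 0.488},{"aperture": 92,"pos": [-410,-144,120],"rz": 0.488}]' | python3 -m crank
python3 -c "
from h import *
go([538,154,22],2.185)"
```

```text
time: 0.72
tool_pos: [446.7, 249.3, 320.9]
tcp_rot: [-3.142, -0.0, 2.185]
contact_force: [0.5, 0.1, 0.3]
grip_width: 91.7
finger_force: 0.0
t0.72 grasp [446.6 249.3 161.9] rpy [-3.142 -0.     2.185] F [0.5 0.1 0.3] w 91.7 DELTA [-130.6   19.7  139.8] turn -0.0 q [ 0.36  0.4   1.68  0.    1.06 -0.25]
```

```bash
echo '[{"aperture": 92,"pos": [-90,14,60]},{"aperture": 92,"pos": [-131,20,90]},{"aperture": 92,"pos": [-131,20,90]},{"aperture": 92,"pos": [-131,20,90]},{"aperture": 92,"pos": [-131,20,90]}]' | python3 -m crank >/dev/null
python3 - <<'E'
from h import *
snap('top','t1');snap('side','s1')
a=np.hstack([cv2.resize(cv2.imread('pics/t1.png')[195:295,195:295],(400,400)),cv2.resize(cv2.imread('pics/s1.png')[200:300,255:355],(400,400))]);cv2.imwrite('pics/m2.png',a)
go([538,154,22],2.185)
E
```

```text
t1.45 grasp [537.1 156.4  73.4] rpy [3.141 0.    2.186] F [-0.3 -0.7 -0.1] w 91.9 DELTA [-2.5 -0.7 51.4] turn 0.001 q [ 0.15  0.59  1.64  0.    0.91 -0.47]
```

View pics/m2.png

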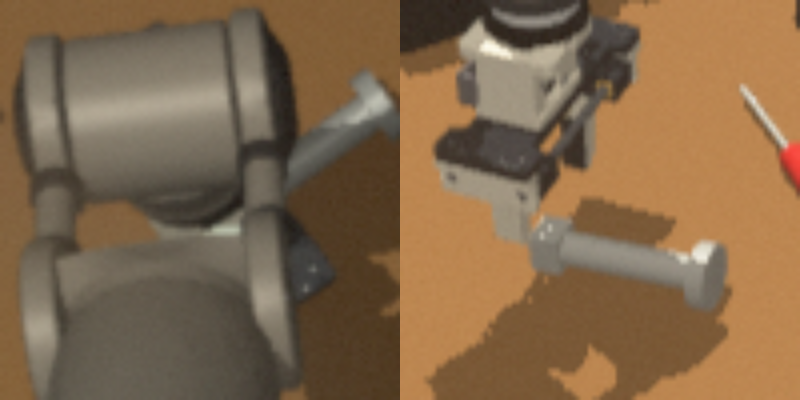

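The right half (side view) shows the open gripper above the square head, its fingers on either side of it; the head is at about (393,262). I descend and close.

```bash
echo '[{"aperture": 92,"pos": [-2,-1,40]},{"aperture": 92,"pos": [-2,-1,51]},{"aperture": 92,"pos": [-2,-1,51]},{"aperture": 28,"pos": [-2,-1,51]},{"aperture": 20,"pos": [-2,-1,51]}]' | python3 -m crank
echo '[{"aperture": 20},{"aperture": 20},{"aperture": 20},{"aperture": 20}]' | python3 -m crank
python3 -c "
from h import *
go([538,154,22],2.185)"
```

```text
time: 2.08
tool_pos: [538.1, 153.3, 181.6]
tcp_rot: [3.14, 0.001, 2.185]
contact_force: [0.4, 0.3, 0.0]
grip_width: 76.1
finger_force: 0.0
time: 2.58
tool_pos: [537.8, 153.1, 180.5]
tcp_rot: [-3.142, -0.0, 2.185]
contact_force: [-0.4, -0.8, -0.0]
grip_width: 36.5
finger_force: 0.0
t2.58 grasp [537.8 153.2  21.5] rpy [-3.142 -0.     2.185] F [-0.4 -0.8 -0. ] w 36.5 DELTA [ 0.6  0.7 -0.5] turn -0.0 q [ 0.14  0.67  1.67  0.    0.8  -0.47]
```

```bash
echo '[{"aperture": 20},{"aperture": 20},{"aperture": 20}]' | python3 -m crank
echo '[{"aperture": 20,"pos": [-3,0,-20]},{"aperture": 20,"pos": [-10,0,-40]},{"aperture": 20,"pos": [-20,0,-58]},{"aperture": 20,"pos": [-32,0,-72]},{"aperture": 20,"pos": [-32,0,-72]}]' | python3 -m crank
python3 - <<'E'
from h import *
go([538,154,22],2.185);snap('side','s2');snap('top','t2')
crop('s2','s2c',240,140,400,300,4)
E
```

```text
time: 2.95
tool_pos: [537.8, 153.2, 180.5]
tcp_rot: [3.141, 0.0, 2.185]
contact_force: [0.7, 0.2, -0.7]
grip_width: 29.7
finger_force: 30.0
time: 3.58
tool_pos: [556.9, 126.3, 253.0]
tcp_rot: [3.14, 0.001, 2.184]
contact_force: [1.0, -1.2, -2.8]
grip_width: 29.8
finger_force: 30.0
t3.58 grasp [557.2 126.2  94. ] rpy [3.140e+00 1.000e-03 2.184e+00] F [ 1.  -1.2 -2.8] w 29.8 DELTA [33.8  0.2 72. ] turn -0.001 q [ 0.09  0.58  1.59 -0.    0.97 -0.52]
```

View pics/s2c.png

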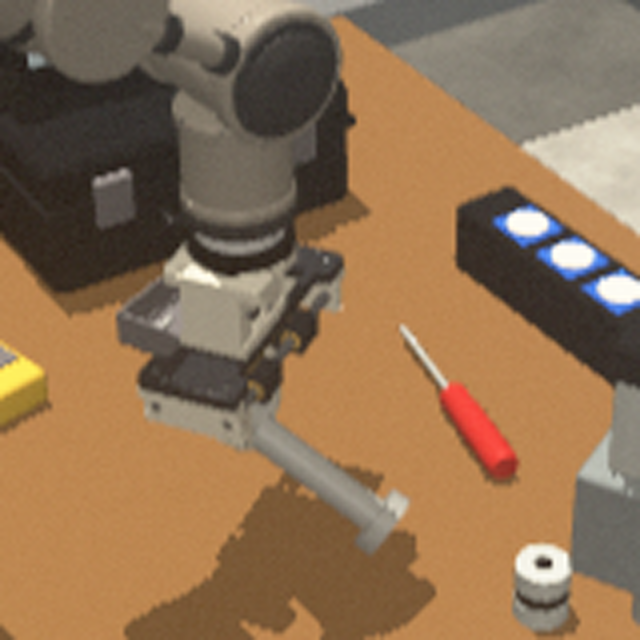

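The crop shows the head in the pads and the column swinging at about 30° from level. Its foot, at crop (385,520), still bears on the bench, and the wrist carries only part of the weight.

```bash
echo '[{"aperture": 20,"pos": [-13,0,-13]},{"aperture": 20,"pos": [-26,0,-23]},{"aperture": 20,"pos": [-42,0,-32]},{"aperture": 20,"pos": [-57,0,-39]},{"aperture": 20,"pos": [-57,0,-39]}]' | python3 -m crank
echo '[{"aperture": 20,"pos": [-17,0,-5]},{"aperture": 20,"pos": [-35,0,-7]},{"aperture": 20,"pos": [-48,0,-7]},{"aperture": 20,"pos": [-60,0,-6]},{"aperture": 20,"pos": [-70,0,-5]}]' | python3 -m crank
echo '[{"aperture": 20},{"aperture": 20,"pos": [0,0,1]},{"aperture": 20,"pos": [0,0,2]}]' | python3 -m crank
python3 - <<'E'
from h import *
go([538,154,22],2.185);snap('side','s3')
crop('s3','s3c',240,140,400,300,4)
E
```

```text
time: 4.3
tool_pos: [590.0, 79.0, 292.1]
tcp_rot: [3.14, 0.001, 2.183]
contact_force: [0.5, 1.6, -8.6]
grip_width: 30.0
finger_force: 30.0
time: 4.92
tool_pos: [629.8, 22.5, 296.1]
tcp_rot: [-3.141, -0.0, 2.185]
contact_force: [0.6, -0.7, -8.7]
grip_width: 30.0
finger_force: 30.0
time: 5.3
tool_pos: [629.2, 23.7, 294.5]
tcp_rot: [-3.141, -0.0, 2.185]
contact_force: [-0.0, -0.9, -8.3]
grip_width: 30.1
finger_force: 30.0
t5.30 grasp [629.1  23.7 135.5] rpy [-3.141 -0.     2.185] F [-0.  -0.9 -8.3] w 30.1 DELTA [158.9   0.7 113.5] turn 0.0 q [-0.08  0.63  1.36  0.    1.15 -0.7 ]
```

View pics/s3c.png

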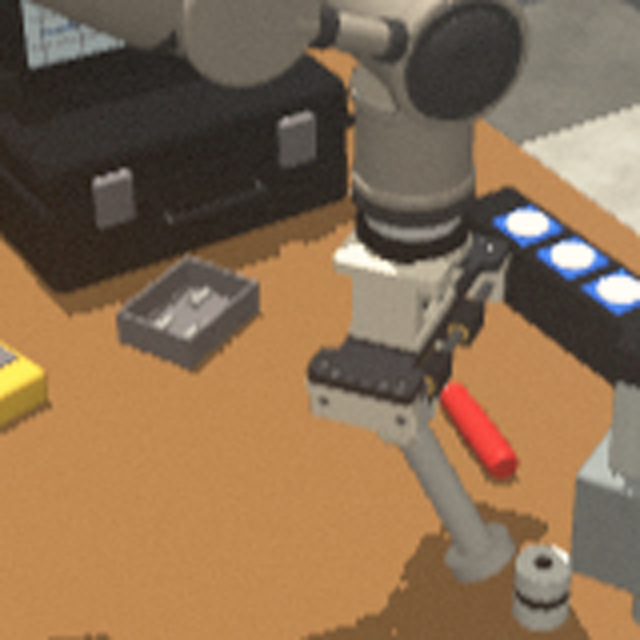

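The column hangs in the pads at roughly 25–30° from vertical. Its foot, at crop (480,552), is lifted slightly and close to the coupling at crop (542,590). I'll work out the exact pose before lowering it.

```bash
python3 - <<'E'
from h import *
c=load('s3');t=load('top0')
print('coupling',unproj(t,(340,196.5),46),unproj(c,(240+542/4-.4,140+622/4-.4),0))
g=np.array([629.1,23.7,135.5]);u=np.array([np.cos(2.185),np.sin(2.185),0])
S=np.zeros((480,640));S0=seg(c,(343,246,368,288)); S0[270:,367:]=0
def T(phi,dz,e=5):
    z=u*np.sin(phi)+np.array([0,0,np.cos(phi)]);y=np.cross([0,0,1],u);x=np.cross(y,z)
    M=np.eye(4);M[:3,:3]=np.c_[x,y,z];M[:3,3]=g-z*(132+dz)-e*(np.array([0,0,1])*np.sin(phi)-u*np.cos(phi));return M
for e in(0,5):
  best=min((np.abs(mask(c,T(np.radians(a),dz,e))*((np.indices(S.shape)[0]>=246)&(np.indices(S.shape)[1]<368))-S0).sum(),a,dz) for a in range(5,45,2) for dz in(-6,-3,0,3,6)); M=T(np.radians(best[1]),best[2],e)
  print(e,best,S0.sum(),'foot',M[:3,3],'rim z',M[2,3]-25*np.sin(np.radians(best[1])))
E
```

```text
coupling [669.84566572 -80.17175065  46.        ] [670.92838139 -85.71643509   0.        ]
0 (np.float64(93.70980392156862), 25, 0) 410.0 foot [661.24968923 -21.88982153  15.86737211] rim z 5.301915567644725
5 (np.float64(88.65882352941176), 29, 0) 410.0 foot [663.46049908 -25.02485732  17.62615056] rim z 5.505910050209655
```

```bash
echo '[{"aperture": 20,"pos": [35,0,0]},{"aperture": 20,"pos": [70,0,0]},{"aperture": 20,"pos": [70,0,4]},{"aperture": 20,"pos": [70,0,6]},{"aperture": 20,"pos": [70,0,6]}]' | python3 -m crank
python3 -c "
from h import *
go([629,23.7,129],2.185)"
echo '[{"aperture": 20,"pos": [-8,0,-1]},{"aperture": 20,"pos": [-16,0,-2]},{"aperture": 20,"pos": [-24,0,-3]},{"aperture": 20,"pos": [-24,0,-3]}]' | python3 -m crank
python3 - <<'E'
from h import *
go([629,23.7,135],2.185);snap('side','s4')
crop('s4','s4c',240,140,400,300,4)
E
```

```text
time: 5.98
tool_pos: [589.4, 81.4, 293.9]
tcp_rot: [3.135, 0.003, 2.186]
contact_force: [-6.5, 2.6, 21.0]
grip_width: 30.0
finger_force: 30.0
t5.97 grasp [590.5  81.5 134.9] rpy [3.135e+00 3.000e-03 2.186e+00] F [-6.5  2.6 21. ] w 30.0 DELTA [-69.4  -2.    6.1] turn 0.001 q [ 0.01  0.57  1.48  0.    1.09 -0.61]
time: 6.48
tool_pos: [603.8, 60.4, 295.8]
tcp_rot: [3.136, 0.005, 2.185]
contact_force: [-2.4, -0.2, 11.8]
grip_width: 29.8
finger_force: 30.0
t6.47 grasp [604.9  60.3 136.8] rpy [3.136 0.005 2.185] F [-2.4 -0.2 11.8] w 29.8 DELTA [-43.8  -1.4   2. ] turn -0.0 q [-0.03  0.59  1.44 -0.    1.11 -0.64]
```

View pics/s4c.png

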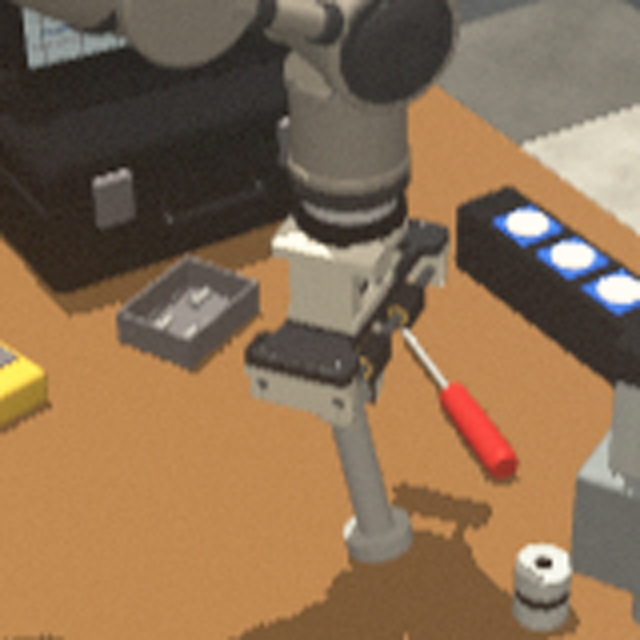

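The column is now near upright, about 10–15° off, with its foot bearing at crop (378,535) and the coupling well clear. I keep pushing the head forward.

```bash
echo '[{"aperture": 20,"pos": [-8,0,0]},{"aperture": 20,"pos": [-16,0,1]},{"aperture": 20,"pos": [-24,0,2]},{"aperture": 20,"pos": [-28,0,3]},{"aperture": 20,"pos": [-28,0,3]}]' | python3 -m crank
python3 - <<'E'
from h import *
go([629,23.7,135],2.185);c=snap('side','s4')
crop('s4','s5c',240,140,400,300,4)
E
```

```text
time: 7.15
tool_pos: [620.0, 37.1, 292.5]
tcp_rot: [3.137, 0.006, 2.185]
contact_force: [-2.0, -3.7, 10.0]
grip_width: 29.6
finger_force: 30.0
t7.15 grasp [621.1  36.8 133.5] rpy [3.137 0.006 2.185] F [-2.  -3.7 10. ] w 29.6 DELTA [-15.2  -1.1  -1.4] turn -0.0 q [-0.06  0.61  1.4  -0.    1.12 -0.68]
```

View pics/s5c.png

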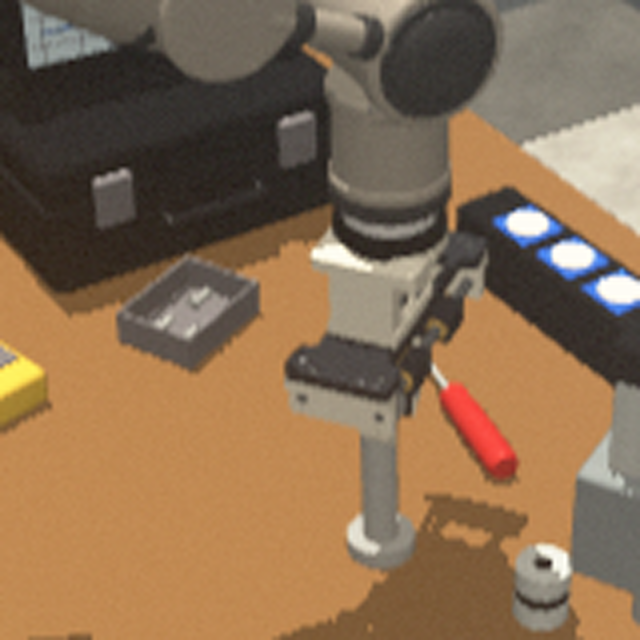

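The column stands essentially vertical (stem at crop x≈380 top to bottom, foot at (382,543)). I open the fingers and rise.

```bash
echo '[{"aperture": 20,"pos": [0,0,-2]},{"aperture": 92,"pos": [0,0,-2]},{"aperture": 92,"pos": [0,0,-2]},{"aperture": 92,"pos": [0,0,-2]},{"aperture": 92,"pos": [0,0,-2]}]' | python3 -m crank
echo '[{"aperture": 92,"pos": [0,0,-2]},{"aperture": 92,"pos": [0,0,-30]},{"aperture": 92,"pos": [0,0,-70]},{"aperture": 92,"pos": [0,0,-90]}]' | python3 -m crank
python3 - <<'E'
from h import *
go([621,36,150]);c=snap('side','s5')
S0=seg(c,(315,225,350,290))
def T(p):
    from scipy.spatial.transform import Rotation as Ro
    M=np.eye(4);M[:3,:3]=(Ro.from_rotvec([p[2]*.01,p[3]*.01,0])*Ro.from_euler('z',2.185)).as_matrix();M[:3,3]=[621+p[0],36+p[1],0];return M
f=lambda p:np.abs(mask(c,T(p))-S0).sum()
for n in(2,4):
    r=minimize(lambda q:f(np.r_[q,np.zeros(4-n)]),np.zeros(n),method='Nelder-Mead',options=dict(initial_simplex=np.vstack([np.zeros(n),5*np.eye(n)])));print(r.x,r.fun,S0.sum())
E
```

```text
time: 7.82
tool_pos: [619.0, 38.0, 290.4]
tcp_rot: [3.142, -0.0, 2.185]
contact_force: [0.0, -0.4, 0.2]
grip_width: 65.6
finger_force: 0.0
time: 8.32
tool_pos: [619.2, 37.9, 383.1]
tcp_rot: [3.139, 0.002, 2.185]
contact_force: [-0.1, -0.2, -0.1]
grip_width: 91.8
finger_force: 0.0
t8.32 grasp [619.8  37.9 224.1] rpy [3.139e+00 2.000e-03 2.185e+00] F [-0.1 -0.2 -0.1] w 91.8 DELTA [-2.1 -0.3 74.1] turn 0 q [-0.06  0.53  1.28  0.    1.33 -0.68]
[-1.48180008  8.38622093] 107.72941176470589 599.0
[-2.16357141  7.43749245  0.51445448 -0.93874629] 105.85882352941177 599.0
```

The column stands on the bench at about (619,43), free. The tool must go level for the throat, and the rows only turn about the tool's z, so I check what the arm does at the edge of its reach, in free air.

```bash
echo '[{"aperture": 92,"pos": [-30,40,-60]},{"aperture": 92,"pos": [-60,80,-120]},{"aperture": 92,"pos": [-100,140,-160]},{"aperture": 92,"pos": [-150,210,-160]},{"aperture": 92,"pos": [-200,280,-160]}]' | python3 -m crank
python3 -c "
from h import *
go([621,36,150])"
echo '[{"aperture": 92,"pos": [-60,80,0]},{"aperture": 92,"pos": [-60,80,0]},{"aperture": 92,"pos": [-60,80,0]}]' | python3 -m crank
python3 -c "
from h import *
go([621,36,150])"
```

```text
time: 9.0
tool_pos: [788.9, 33.6, 499.9]
tcp_rot: [3.116, 0.016, 2.185]
contact_force: [67.8, -0.5, 19.2]
grip_width: 91.7
finger_force: 0.0
t9.00 grasp [793.7  33.8 341. ] rpy [3.116 0.016 2.185] F [67.8 -0.5 19.2] w 91.7 DELTA [ 104.3 -144.7  185.7] turn 0 q [-0.05  1.01  0.04  0.    2.06 -0.67]
time: 9.38
tool_pos: [810.1, 28.0, 470.8]
tcp_rot: [3.08, 0.04, 2.183]
contact_force: [-0.9, -1.0, -0.7]
grip_width: 91.5
finger_force: 0.0
t9.38 grasp [821.8  28.5 312.2] rpy [3.08  0.04  2.183] F [-0.9 -1.  -0.7] w 91.5 DELTA [ 128.  -169.3  147. ] turn 0 q [-0.06  1.05  0.04  0.01  1.98 -0.67]
```

Past its reach the arm lets the tool tip outward (tilt now 0.07 rad), and that tilt seems to carry on into the next command. I swing to a free azimuth, turn the tool so its y is the tipping axis, and see whether the tilt persists.

```bash
echo '[{"aperture": 92,"pos": [-30,-40,0],"rz": -0.17},{"aperture": 92,"pos": [-60,-80,0],"rz": -0.34},{"aperture": 92,"pos": [-77,-116,0],"rz": -0.51},{"aperture": 92,"pos": [-77,-116,0],"rz": -0.68},{"aperture": 92,"pos": [-77,-116,0],"rz": -0.82}]' | python3 -m crank >/dev/null
python3 -c "
from h import *
go([621,36,150],3.0)"
echo '[{"aperture": 92,"pos": [-30,0,0]},{"aperture": 92,"pos": [-60,0,0]},{"aperture": 92,"pos": [-90,0,0]},{"aperture": 92,"pos": [-120,0,0]},{"aperture": 92,"pos": [-150,0,0]}]' | python3 -m crank
python3 -c "
from h import *
go([621,36,150],3.0)"
```

```text
t10.00 grasp [ 771.  -101.9  311.2] rpy [3.129 0.076 3.008] F [ 0.1  0.7 -0.1] w 91.7 DELTA [178.8 115.  149.5] turn 0.008 q [-0.24  0.82  0.52  0.02  1.73 -1.67]
time: 10.62
tool_pos: [820.7, -110.0, 448.3]
tcp_rot: [3.129, 0.121, 3.004]
contact_force: [0.0, 0.3, -0.4]
grip_width: 91.7
finger_force: 0.0
t10.62 grasp [ 840.  -110.7  290.5] rpy [3.129 0.121 3.004] F [ 0.   0.3 -0.4] w 91.7 DELTA [252.4 113.8 112.2] turn 0.004 q [-0.23  1.08  0.04  0.03  1.91 -1.65]
```

```bash
echo '[{"aperture": 92,"pos": [-300,0,-100]},{"aperture": 92,"pos": [-300,0,-100]},{"aperture": 92,"pos": [-300,0,-100]},{"aperture": 92,"pos": [-300,0,-100]},{"aperture": 92,"pos": [-300,0,-100]}]' | python3 -m crank
python3 -c "
from h import *
go([621,36,150],3.0)"
echo '[{"aperture": 92,"pos": [-300,0,0]},{"aperture": 92,"pos": [-300,0,0]},{"aperture": 92,"pos": [-300,0,0]},{"aperture": 92,"pos": [-300,0,0]},{"aperture": 92,"pos": [-300,0,0]}]' | python3 -m crank
python3 -c "
from h import *
go([621,36,150],3.0)"
```

```text
time: 11.25
tool_pos: [822.8, -111.7, 456.2]
tcp_rot: [3.128, 0.161, 3.003]
contact_force: [0.1, 0.2, 0.8]
grip_width: 91.8
finger_force: 0.0
t11.25 grasp [ 848.4 -113.2  299.3] rpy [3.128 0.161 3.003] F [0.1 0.2 0.8] w 91.8 DELTA [266.6 114.9 109.4] turn 0.003 q [-0.23  1.07  0.04  0.03  1.88 -1.65]
time: 11.88
tool_pos: [845.7, -115.1, 417.7]
tcp_rot: [3.128, 0.205, 3.003]
contact_force: [-0.5, 0.4, 0.9]
grip_width: 91.6
finger_force: 0.0
t11.88 grasp [ 878.1 -117.4  262.1] rpy [3.128 0.205 3.003] F [-0.5  0.4  0.9] w 91.6 DELTA [293.  115.6  55. ] turn 0.003 q [-0.23  1.12  0.04  0.03  1.78 -1.65]
```

```bash
for i in 1; do :; done; echo '[{"aperture": 92,"pos": [-300,0,-100]}]' | python3 -m crank | sed -n 2,3p
echo '[{"aperture": 92,"pos": [-300,0,-100]}]' | python3 -m crank | sed -n 2,3p
echo '[{"aperture": 92,"pos": [-60,0,-20]}]' | python3 -m crank | sed -n 2,3p
echo '[{"aperture": 92,"pos": [-60,0,-20]}]' | python3 -m crank | sed -n 2,3p
python3 -c "
from h import *
go([621,36,150],3.0)"
```

```text
tool_pos: [847.6, -115.7, 427.2]
tcp_rot: [3.127, 0.245, 3.002]
tool_pos: [848.1, -116.2, 442.6]
tcp_rot: [3.127, 0.291, 3.001]
tool_pos: [848.0, -116.5, 456.9]
tcp_rot: [3.127, 0.333, 3.001]
tool_pos: [847.3, -116.8, 471.5]
tcp_rot: [3.127, 0.373, 3.0]
t12.38 grasp [ 905.  -122.7  323.4] rpy [3.127 0.373 3.   ] F [ 0.4 -0.   0.1] w 91.9 DELTA [345.8 116.2  52.8] turn 0.0 q [-0.23  1.06  0.04  0.05  1.67 -1.65]
```

```bash
echo '[{"aperture": 92,"pos": [-60,0,-5]}]' | python3 -m crank >/dev/null
echo '[{"aperture": 92,"pos": [-60,0,0]}]' | python3 -m crank >/dev/null
echo '[{"aperture": 92,"pos": [-60,0,0]}]' | python3 -m crank >/dev/null
echo '[{"aperture": 92,"pos": [-60,0,3]}]' | python3 -m crank >/dev/null
echo '[{"aperture": 92,"pos": [-60,0,6]}]' | python3 -m crank | sed -n 2,3p
echo '[{"aperture": 92,"pos": [-60,0,8]}]' | python3 -m crank >/dev/null
echo '[{"aperture": 92,"pos": [-60,0,10]}]' | python3 -m crank >/dev/null
echo '[{"aperture": 92,"pos": [-60,0,12]}]' | python3 -m crank >/dev/null
echo '[{"aperture": 92,"pos": [-60,0,15]}]' | python3 -m crank | sed -n 2,3p
python3 -c "
from h import *
go([621,36,150],3.0)"
```

```text
tool_pos: [873.1, -121.2, 481.4]
tcp_rot: [3.125, 0.572, 2.996]
tool_pos: [893.7, -124.5, 488.3]
tcp_rot: [3.122, 0.731, 2.993]
t13.50 grasp [ 999.1 -137.2  370. ] rpy [3.122 0.731 2.993] F [-0.   0.1 -0.3] w 91.6 DELTA [ 444.3  117.2 -101. ] turn -0.007 q [-0.24  1.07  0.04  0.08  1.31 -1.66]
```

```bash
echo '[{"aperture": 92,"pos": [-60,0,18]}]' | python3 -m crank >/dev/null
echo '[{"aperture": 92,"pos": [-60,0,20]}]' | python3 -m crank >/dev/null
echo '[{"aperture": 92,"pos": [-60,0,22]}]' | python3 -m crank >/dev/null
echo '[{"aperture": 92,"pos": [-60,0,25]}]' | python3 -m crank >/dev/null
echo '[{"aperture": 92,"pos": [-60,0,28]}]' | python3 -m crank | sed -n 2,3p
echo '[{"aperture": 92,"pos": [-60,0,30]}]' | python3 -m crank >/dev/null
echo '[{"aperture": 92,"pos": [-60,0,33]}]' | python3 -m crank >/dev/null
echo '[{"aperture": 92,"pos": [-60,0,36]}]' | python3 -m crank >/dev/null
echo '[{"aperture": 92,"pos": [-60,0,40]}]' | python3 -m crank >/dev/null
echo '[{"aperture": 92,"pos": [-60,0,40]}]' | python3 -m crank | sed -n 2,3p
python3 -c "
from h import *
go([619,43,90],3.0)"
```

```text
tool_pos: [917.5, -128.3, 495.7]
tcp_rot: [3.117, 0.927, 2.986]
tool_pos: [935.7, -131.1, 504.6]
tcp_rot: [3.108, 1.105, 2.977]
t14.75 grasp [1076.7 -149.3  433.2] rpy [3.108 1.105 2.977] F [-0.3 -0.5  0.7] w 91.7 DELTA [ 523.6  123.6 -273.6] turn -0.023 q [-0.23  1.1   0.04  0.12  0.9  -1.68]
```

```bash
echo '[{"aperture": 92,"pos": [-60,0,44]}]' | python3 -m crank >/dev/null
echo '[{"aperture": 92,"pos": [-60,0,48]}]' | python3 -m crank >/dev/null
echo '[{"aperture": 92,"pos": [-60,0,52]}]' | python3 -m crank >/dev/null
echo '[{"aperture": 92,"pos": [-60,0,56]}]' | python3 -m crank >/dev/null
echo '[{"aperture": 92,"pos": [-60,0,60]}]' | python3 -m crank >/dev/null
echo '[{"aperture": 92,"pos": [-60,0,60]}]' | python3 -m crank | sed -n 2,3p
python3 - <<'E'
from h import *
from scipy.spatial.transform import Rotation as Ro
go([619,43,90],3.0)
print(Ro.from_euler('xyz',bot.get_obs()['tcp_rot']).as_matrix().round(3))
E
```

```text
tool_pos: [950.7, -133.5, 515.2]
tcp_rot: [3.087, 1.292, 2.954]
t15.50 grasp [1102.2 -153.4  471.5] rpy [3.087 1.292 2.954] F [ 0.2 -0.7 -0.1] w 91.6 DELTA [ 507.6  123.7 -380.4] turn -0.046 q [-0.23  1.12  0.04  0.15  0.7  -1.7 ]
[[-0.271  0.135  0.953]
 [ 0.051  0.991 -0.126]
 [-0.961  0.015 -0.275]]
```

```bash
python3 - <<'E'
from h import *
D=[(.3427,1.5249,1.2754,525,404.1),(.40,1.68,1.06,511.6,320.9),(.67,1.67,.80,559,180.5),(.53,1.28,1.33,620.3,383.1),(1.12,.04,.70,960,515),(1.06,.04,1.67,855.3,471.5),(1.07,.04,1.31,902.3,488.3)]
A=[];b=[]
for q2,q3,q5,r,z in D:
    s2,s3,s5=q2,q2+q3,q2+q3+q5
    A+= [[np.sin(s2),np.sin(s3),np.cos(s3),np.sin(s5),0,1],[np.cos(s2),np.cos(s3),-np.sin(s3),np.cos(s5),1,0]]; b+=[r,z]
A=np.array(A);b=np.array(b);x,res,_,_=np.linalg.lstsq(A,b,rcond=None);print('L1,L2,e,D,h,a',x.round(1),(A@x-b).round(1))
L1,L2,e,Dd,h,a=x
def ik(r,z,s5):
    F=lambda q:[a+L1*np.sin(q[0])+L2*np.sin(q[0]+q[1])+e*np.cos(q[0]+q[1])+Dd*np.sin(s5)-r, h+L1*np.cos(q[0])+L2*np.cos(q[0]+q[1])-e*np.sin(q[0]+q[1])+Dd*np.cos(s5)-z]
    r_=least_squares(F,[.0,2.],bounds=([-.77,.04],[2.02,2.7]));q=r_.x;return q.round(2),round(s5-q.sum(),2),round(r_.cost,2)
s5=np.pi/2+.279
for gr,gz in((1102,471),(900,350),(700,300),(620,300),(520,300),(520,200),(520,90),(620,85),(620,120),(640,110),(600,105)): print(gr,gz,ik(gr-153,gz+44,s5))
T=snap('top','t6');S=snap('side','s6')
SS=[(T,seg(T,(270,215,325,270))),(S,seg(S,(310,215,360,290)))]
def TT(p):
    M=np.eye(4);cc,ss=np.cos(2.185),np.sin(2.185);M[:3,:3]=[[cc,-ss,0],[ss,cc,0],[0,0,1]];M[:3,3]=[619+p[0],43+p[1],0];return M
for sel in(SS,SS[:1],SS[1:]):
    r=minimize(lambda p:sum(np.abs(mask(c,TT(p))-m).sum() for c,m in sel),[0,0],method='Nelder-Mead',options=dict(initial_simplex=[[0,0],[6,0],[0,6]]));print(r.x+[619,43],r.fun,[m.sum() for c,m in sel])
E
```

```text
L1,L2,e,D,h,a [502.9 381.1  46.1 140.8 225.4   5.4] [ 0.1 -1.5  0.1  0.8  0.6  0.  -1.2  0.2  0.8 -0.8  0.5  0.3 -0.9  0.9]
1102 471 (array([1.03, 0.24]), np.float64(0.58), np.float64(0.0))
900 350 (array([0.6 , 1.42]), np.float64(-0.17), np.float64(0.0))
700 300 (array([0.37, 2.03]), np.float64(-0.55), np.float64(0.0))
620 300 (array([0.26, 2.22]), np.float64(-0.63), np.float64(0.0))
520 300 (array([0.11, 2.45]), np.float64(-0.7), np.float64(0.0))
520 200 (array([0.5 , 2.56]), np.float64(-1.21), np.float64(0.0))
520 90 (array([0.98, 2.56]), np.float64(-1.69), np.float64(0.0))
620 85 (array([0.88, 2.3 ]), np.float64(-1.33), np.float64(0.0))
620 120 (array([0.77, 2.31]), np.float64(-1.23), np.float64(0.0))
640 110 (array([0.8 , 2.26]), np.float64(-1.21), np.float64(0.0))
600 105 (array([0.83, 2.36]), np.float64(-1.34), np.float64(0.0))
[615.78998947  41.90810204] 2985.666666666667 [np.float64(2938.0), np.float64(564.0)]
[576.71875    56.8984375] 2539.992156862745 [np.float64(2938.0)]
[619.51773071  44.38349915] 76.36078431372549 [np.float64(564.0)]
```

The level tool needs the wrist's other branch (q4 near π) close to the base. I write the arm's forward model, check it against the state, and search for a path with the orientation held.

```bash
cat > kin.py <<'E'
import numpy as np
from scipy.spatial.transform import Rotation as Ro
from scipy.optimize import least_squares
P=[502.9,381.1,46.1,140.8,225.4,5.4]
LO=np.array([-2.53,-.77,.04,-1,.28,-3.11]);HI=np.array([2.53,2.02,2.7,4.14,2.66,3.11])
def fk(q):
    L1,L2,e,D,h,a=P
    A=Ro.from_euler('z',q[0]);B=A*Ro.from_euler('y',q[1]);C=B*Ro.from_euler('y',q[2]);W=C*Ro.from_euler('z',q[3])*Ro.from_euler('y',q[4])
    p=np.array([0,0,h])+A.apply([a,0,0])+B.apply([0,0,L1])+C.apply([e,0,L2])
    T=W*Ro.from_euler('z',q[5])*OFF
    return p+T.apply([0,0,D]),T,p
OFF=Ro.identity()
def ik(g,R,q0):
    "grasp point g, tool rotation R, warm start"
    def F(q):
        p,T,_=fk(q); return np.r_[(p+T.apply([0,0,159])-g),300*(T*R.inv()).as_rotvec()]
    r=least_squares(F,np.clip(q0,LO+1e-6,HI-1e-6),bounds=(LO,HI)); return r.x,np.sqrt(2*r.cost)
E
python3 - <<'E'
from h import *; import kin; from kin import *
o=bot.get_obs();q=o['joint_positions'];R=Ro.from_euler('xyz',o['tcp_rot'])
p,T,_=fk(q);kin.OFF=T.inv()*R;print('off',kin.OFF.as_euler('xyz'));p,T,w=fk(q);print(p-o['tool_pos'],w)
np.set_printoptions(precision=2,suppress=True)
best=None
# direct feasibility from many starts
rng=np.random.default_rng(0)
for n,g in(('column',[619,43,80]),('press',[581,-295,100]),('pre-press',[600,-275,130]),('mid',[560,-100,130])):
    sols=[]
    for i in range(40):
        x,e=ik(np.array(g,float),R,rng.uniform(LO,HI))
        if e<.5 and not any(np.abs(x-s).max()<.05 for s in sols): sols.append(x)
    print(n);[print('  ',s) for s in sols]
# path
gp=o['tool_pos']+R.apply([0,0,159]);x=q
way=[gp,[950,-300,520],[850,-400,520],[750,-400,500],[650,-350,450],[600,-250,400],[550,-120,350],[480,0,300],[460,50,200],[470,62,90],[619,43,80]]
for a,b in zip(way,way[1:]):
    for s in np.linspace(0,1,6)[1:]:
        x,e=ik(np.array(a)*(1-s)+np.array(b)*s,R,x)
    print(b,x,round(e,1))
E
```

```text
off [-3.33066907e-16 -6.66133815e-16  1.57079633e+00]
[-13.45801746 -75.25805617   1.83264188] [ 802.790616   -191.04009249  556.34825891]
column
   [0.24 0.89 2.27 3.51 1.31 1.59]
press
   [-0.72  0.83  2.15  2.52  1.16  1.68]
pre-press
   [-0.65  0.75  2.15  2.58  1.09  1.72]
mid
   [-0.22  0.76  2.45  3.05  1.36  1.58]
[950, -300, 520] [-0.38  0.7   0.77  0.56  0.45 -2.14] 0.0
[850, -400, 520] [-0.57  0.6   0.95  0.95  0.53 -2.57] 0.0
[750, -400, 500] [-0.66  0.44  1.27  1.26  0.54 -2.93] 0.0
[650, -350, 450] [-0.7   0.26  1.6   1.39  0.54 -3.11] 21.0
[600, -250, 400] [-0.57  0.1   1.85  1.41  0.4  -3.11] 46.1
[550, -120, 350] [-0.38 -0.05  2.08  1.47  0.28 -3.11] 69.1
[480, 0, 300] [-0.25 -0.22  2.3   1.51  0.28 -3.11] 106.0
[460, 50, 200] [-0.18 -0.15  2.37  1.54  0.28 -3.11] 162.8
[470, 62, 90] [-0.14  0.1   2.31  1.56  0.28 -3.11] 220.4
[619, 43, 80] [-0.11  0.46  1.94  1.57  0.28 -3.11] 206.2
```

```bash
python3 - <<'E'
from h import *
D=[(.3427,1.5249,1.2754,525,404.1),(.40,1.68,1.06,511.6,320.9),(.67,1.67,.80,559,180.5),(.53,1.28,1.33,620.3,383.1),(1.06,.04,1.67,855.3,471.5),(1.07,.04,1.31,902.3,488.3)]
A=[];b=[]
for q2,q3,q5,r,z in D:
    s2,s3,s5=q2,q2+q3,q2+q3+q5; r=np.sqrt(r*r-76**2)
    A+= [[np.sin(s2),np.sin(s3),np.cos(s3),np.sin(s5),0],[np.cos(s2),np.cos(s3),-np.sin(s3),np.cos(s5),1]]; b+=[r,z]
A=np.array(A);b=np.array(b);x=np.linalg.lstsq(A,b,rcond=None)[0];print(x.round(1),(A@x-b).round(1))
src=open('kin.py').read().replace('P=[502.9,381.1,46.1,140.8,225.4,5.4]','P=%s+[0]'%[float(v) for v in x.round(1)]).replace('apply([a,0,0])','apply([a,76,0])').replace('OFF=Ro.identity()',"OFF=Ro.from_euler('z',np.pi/2)")
open('kin.py','w').write(src)
E
python3 - <<'E'
from h import *; from kin import *
np.set_printoptions(precision=2,suppress=True)
o=bot.get_obs();q=o['joint_positions'];R=Ro.from_euler('xyz',o['tcp_rot']);p,T,w=fk(q);print(p-o['tool_pos'],w)
gp=o['tool_pos']+R.apply([0,0,159]);x=q.copy();x[5]+=np.pi;R=R*Ro.from_euler('z',np.pi)
def run(way,x):
  for a,b in zip(way,way[1:]):
    for s in np.linspace(0,1,6)[1:]: x,e=ik(np.array(a)*(1-s)+np.array(b)*s,R,x)
    print(b,x,round(e,1),'wrist',fk(x)[2].round())
  return x
x=run([gp,[950,-300,520],[850,-400,520],[750,-400,500],[650,-350,450],[600,-250,400],[550,-120,350],[480,0,300],[470,30,200],[500,59,90],[619,43,80],[619,43,130],[500,-100,130],[480,-200,130],[520,-287,130],[565,-290,130],[565,-290,100],[581,-295,100]],x)
E
```

```text
[504.6 381.3  48.  140.7 225.5] [ 0.5 -1.4  0.3  0.9  0.4  0.2 -1.2  0.1  1.  -0.2 -0.7  0.4]
[ 1.2  -0.63  1.04] [ 817.54 -116.43  555.53]
[950, -300, 520] [-0.48  0.7   0.77  0.73  0.52  0.82] 0.0 wrist [ 664. -262.  602.]
[850, -400, 520] [-0.68  0.6   0.95  1.05  0.62  0.46] 0.0 wrist [ 564. -362.  602.]
[750, -400, 500] [-0.79  0.44  1.27  1.3   0.66  0.15] 0.0 wrist [ 464. -362.  582.]
[650, -350, 450] [-0.87  0.27  1.66  1.56  0.7  -0.22] 0.0 wrist [ 364. -312.  532.]
[600, -250, 400] [-0.8   0.15  1.98  1.85  0.66 -0.54] 0.0 wrist [ 314. -212.  482.]
[550, -120, 350] [-0.58  0.04  2.29  2.33  0.61 -0.98] 0.0 wrist [264. -82. 432.]
[480, 0, 300] [-0.2   0.04  2.54  3.04  0.73 -1.5 ] 0.0 wrist [194.  38. 382.]
[470, 30, 200] [-0.05  0.54  2.68  3.23  1.37 -1.55] 0.0 wrist [184.  68. 282.]
[500, 59, 90] [ 0.09  1.    2.57  3.36  1.71 -1.46] 0.0 wrist [214.  97. 172.]
[619, 43, 80] [ 0.01  0.89  2.28  3.29  1.32 -1.55] 0.0 wrist [333.  81. 162.]
[619, 43, 130] [ 0.01  0.74  2.29  3.29  1.19 -1.57] 0.0 wrist [333.  81. 212.]
[500, -100, 130] [-0.63  0.86  2.62  2.66  1.59 -1.71] 0.0 wrist [214. -62. 212.]
[480, -200, 130] [-1.    0.8   2.54  2.3   1.42 -1.7 ] 0.0 wrist [ 194. -162.  212.]
[520, -287, 130] [-1.04  0.74  2.29  2.21  1.23 -1.47] 0.0 wrist [ 234. -249.  212.]
[565, -290, 130] [-0.94  0.75  2.2   2.28  1.16 -1.4 ] 0.0 wrist [ 279. -252.  212.]
[565, -290, 100] [-0.94  0.83  2.2   2.31  1.21 -1.47] 0.0 wrist [ 279. -252.  182.]
[581, -295, 100] [-0.91  0.83  2.16  2.32  1.18 -1.44] 0.0 wrist [ 295. -257.  182.]
```

```bash
sed -i "s/ tr=0 if.*/ tr=0/; s/'turn',round(tr,3),//" h.py; python3 -c "
from h import *
go([950,-300,540])"
```

```text
t15.60 grasp [1102.  -153.4  472.2] rpy [3.087 1.292 2.954] F [0.1 0.1 0.3] w 91.8 DELTA [ -31.7 -164.7 -145.2] q [-0.23  1.12  0.04  0.15  0.7  -1.7 ]
```

```bash
echo '[{"aperture": 92,"pos": [-8,-41,-36],"rz": 0.18},{"aperture": 92,"pos": [-16,-82,-72],"rz": 0.36},{"aperture": 92,"pos": [-24,-123,-108],"rz": 0.54},{"aperture": 92,"pos": [-32,-165,-145],"rz": 0.72},{"aperture": 92,"pos": [-32,-165,-145],"rz": 0.9}]' | python3 -m crank | head -3
python3 -c "
from h import *
go([850,-400,540])"
```

```text
time: 16.23
tool_pos: [795.1, -284.3, 588.9]
tcp_rot: [1.91, 0.623, 1.636]
t16.23 grasp [ 946.7 -305.3  546. ] rpy [1.91  0.623 1.636] F [-0.2  0.8  0.1] w 92.1 DELTA [-68.1 -87.3 -78.1] q [-0.49  0.7   0.7   0.67  0.56 -1.34]
```

```bash
echo '[{"aperture": 92,"pos": [-25,-32,-29],"rz": 0.18},{"aperture": 92,"pos": [-50,-64,-58],"rz": 0.36},{"aperture": 92,"pos": [-68,-87,-78],"rz": 0.54},{"aperture": 92,"pos": [-68,-87,-78],"rz": 0.72},{"aperture": 92,"pos": [-68,-87,-78],"rz": 0.9}]' | python3 -m crank | sed -n 1,4p
echo '[{"aperture": 92,"rz": 0.18},{"aperture": 92,"rz": 0.36},{"aperture": 92,"rz": 0.54},{"aperture": 92,"rz": 0.72},{"aperture": 92,"rz": 0.9}]' | python3 -m crank | sed -n 1,4p
python3 -c "
from h import *
go([700,-400,540])"
```

```text
time: 16.85
tool_pos: [702.1, -376.3, 579.5]
tcp_rot: [1.859, -0.24, 1.368]
contact_force: [0.7, 1.3, 0.0]
time: 17.48
tool_pos: [702.8, -375.5, 579.3]
tcp_rot: [2.183, -1.071, 0.887]
contact_force: [0.5, -0.7, 0.8]
t17.48 grasp [ 854.3 -395.5  535.5] rpy [ 2.183 -1.071  0.887] F [ 0.5 -0.7  0.8] w 91.7 DELTA [ -44.4    7.1 -147.7] q [-0.68  0.6   0.91  0.99  0.64  0.1 ]
```

```bash
echo '[{"aperture": 92,"pos": [-15,2,-49],"rz": 0.18},{"aperture": 92,"pos": [-30,4,-98],"rz": 0.36},{"aperture": 92,"pos": [-44,7,-148],"rz": 0.442},{"aperture": 92,"pos": [-44,7,-148],"rz": 0.442}]' | python3 -m crank | sed -n 1,4p
python3 -c "
from h import *
go([600,-280,500]);go([550,-120,400])"
```

```text
time: 17.98
tool_pos: [545.7, -380.3, 585.8]
tcp_rot: [-3.089, -1.292, -0.189]
contact_force: [0.6, 0.1, 0.3]
t17.98 grasp [ 697.2 -400.8  542.2] rpy [-3.089 -1.292 -0.189] F [0.6 0.1 0.3] w 91.4 DELTA [ -73.  -105.6  -96.6] q [-0.86  0.34  1.31  1.24  0.74  0.21]
t17.98 grasp [ 697.2 -400.8  542.2] rpy [-3.089 -1.292 -0.189] F [0.6 0.1 0.3] w 91.4 DELTA [-191.  -255.7 -137.4] q [-0.86  0.34  1.31  1.24  0.74  0.21]
```

```bash
echo '[{"aperture": 92,"pos": [-25,-35,-33]},{"aperture": 92,"pos": [-50,-70,-66]},{"aperture": 92,"pos": [-73,-106,-97]},{"aperture": 92,"pos": [-110,-153,-110]},{"aperture": 92,"pos": [-145,-200,-123]}]' | python3 -m crank | sed -n 2,4p
python3 -c "
from h import *
go([550,-120,400]);go([540,10,300])"
```

```text
tool_pos: [418.4, -157.6, 481.5]
tcp_rot: [-3.092, -1.291, -0.183]
contact_force: [1.0, 0.5, 0.5]
t18.60 grasp [ 569.9 -177.6  437.6] rpy [-3.092 -1.291 -0.183] F [1.  0.5 0.5] w 91.6 DELTA [-44.5 -53.9 -15.9] q [-0.7  -0.02  2.05  1.78  0.56 -0.4 ]
t18.60 grasp [ 569.9 -177.6  437.6] rpy [-3.092 -1.291 -0.183] F [1.  0.5 0.5] w 91.6 DELTA [-149.8 -180.   -14.2] q [-0.7  -0.02  2.05  1.78  0.56 -0.4 ]
```

```bash
echo '[{"aperture": 92,"pos": [-35,-25,-16]},{"aperture": 92,"pos": [-70,-50,-16]},{"aperture": 92,"pos": [-100,-90,-15]},{"aperture": 92,"pos": [-125,-135,-15]},{"aperture": 92,"pos": [-150,-180,-14]}]' | python3 -m crank | sed -n 2,4p
python3 -c "
from h import *
go([540,53,200]);go([540,54,85])"
```

```text
tool_pos: [392.4, 8.5, 357.0]
tcp_rot: [-3.057, -1.299, -0.21]
contact_force: [0.3, -0.3, -0.5]
t19.23 grasp [544.5 -10.2 314.5] rpy [-3.057 -1.299 -0.21 ] F [ 0.3 -0.3 -0.5] w 91.7 DELTA [-115.   -59.5   18.8] q [-0.2   0.11  2.38  3.02  0.66 -1.47]
t19.23 grasp [544.5 -10.2 314.5] rpy [-3.057 -1.299 -0.21 ] F [ 0.3 -0.3 -0.5] w 91.7 DELTA [-225.9  -57.9   49.4] q [-0.2   0.11  2.38  3.02  0.66 -1.47]
```

```bash
echo '[{"aperture": 92}]' | python3 -m crank >/dev/null
python3 -c "
from h import *
go([540,54,200]);go([550,53,70])"
```

```text
t19.35 grasp [544.   -7.3 312.6] rpy [-3.052 -1.295 -0.208] F [-0.  -0.3  0.2] w 91.7 DELTA [-112.8  -57.6   20. ] q [-0.2   0.11  2.39  3.01  0.66 -1.46]
t19.35 grasp [544.   -7.3 312.6] rpy [-3.052 -1.295 -0.208] F [-0.  -0.3  0.2] w 91.7 DELTA [-235.2  -54.7   65. ] q [-0.2   0.11  2.39  3.01  0.66 -1.46]
```

```bash
echo '[{"aperture": 92,"pos": [-40,-20,7]},{"aperture": 92,"pos": [-80,-40,14]},{"aperture": 92,"pos": [-113,-57,20]},{"aperture": 92,"pos": [-145,-57,32]},{"aperture": 92,"pos": [-175,-56,43]}]' | python3 -m crank | sed -n 2,4p
echo '[{"aperture": 92}]' | python3 -m crank >/dev/null
python3 - <<'E'
from h import *
go([550,53,70])
c=snap('top','t7');d=snap('side','s7')
from scipy.spatial.transform import Rotation as Ro
print(Ro.from_euler('xyz',bot.get_obs()['tcp_rot']).as_matrix().round(3))
a=np.hstack([cv2.resize(c['color'][190:290,240:340],(400,400),interpolation=2),cv2.resize(d['color'][190:290,270:370],(400,400),interpolation=2)]);cv2.imwrite('pics/m7.png',a[...,::-1])
E
```

```text
tool_pos: [395.6, 67.9, 177.3]
tcp_rot: [-3.04, -1.301, -0.225]
contact_force: [0.6, -0.2, 0.6]
t20.10 grasp [547.   48.9 132.7] rpy [-3.05  -1.294 -0.217] F [-0.2 -0.6  0. ] w 91.9 DELTA [-59.7  -2.9  19.4] q [ 0.03  0.77  2.48  3.29  1.41 -1.53]
[[ 0.262 -0.128  0.957]
 [-0.058 -0.991 -0.117]
 [ 0.963 -0.025 -0.267]]
```

View pics/m7.png

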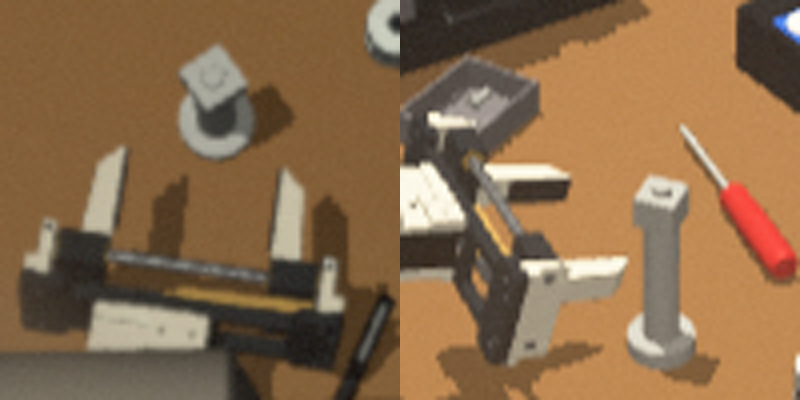

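The left half (top view) shows the column upright at crop (213,75) for the button and foot ring near (216,122). The open fingers point at it with tips at (125,150) and (290,170). The side half shows it standing at (660,340), and the marker is outside the right finger.

```bash
python3 - <<'E'
from h import *
c=load('t7');d=load('s7')
print('button',unproj(c,(240+213.5/4-.5,190+75.5/4-.5),150),'side button',unproj(d,(270+262/4-.4,190+191/4-.4),150))
def T(p):
    M=np.eye(4);cc,ss=np.cos(2.185+p[2]*.02),np.sin(2.185+p[2]*.02);M[:3,:3]=[[cc,-ss,0],[ss,cc,0],[0,0,1]];M[:3,3]=[617+p[0],43+p[1],0];return M
S=[(c,seg(c,(282,198,308,231))),(d,seg(d,(325,230,347,283)))]
for sel in(S,S[:1],S[1:]):
    r=minimize(lambda p:sum(np.abs(mask(k,T(p))-m).sum() for k,m in sel),[0,0,0],method='Nelder-Mead',options=dict(initial_simplex=[[0,0,0],[6,0,0],[0,6,0],[0,0,6]]));print(T(r.x)[:2,3],r.x[2]*.02,r.fun,[m.sum() for k,m in sel])
o=bot.get_obs();from scipy.spatial.transform import Rotation as Ro
R=Ro.from_euler('xyz',o['tcp_rot']).as_matrix();tip=o['tool_pos']+R@[0,0,178];print('tips px pred',proj(c,[tip+R@[0,46,0],tip-R@[0,46,0]]), 'seen',(271-.3,227.3),(312.3,232.3),'mid pred',proj(c,[tip]))
for col in((616.5,42.5),(619,43)):
    print((R.T@np.array([*(np.array(col)-(o['tool_pos']+R@[0,0,159])[:2]),70-(o['tool_pos']+R@[0,0,159])[2]])).round(1))
E
```

```text
button [614.26279146  40.05718432 150.        ] side button [614.54033366  36.07678208 150.        ]
[616.76976967  41.27010951] 0.06949629026766757 92.43921568627451 [np.float64(404.0), np.float64(545.0)]
[615.46140954  40.70981293] 0.04080434178794766 22.176470588235293 [np.float64(404.0)]
[619.09590473  43.59844192] 0.10041764456875857 41.1843137254902 [np.float64(545.0)]
tips px pred [[308.76614555 232.42166573]
 [271.30411092 227.12448469]] seen (270.7, 227.3) (312.3, 232.3) mid pred [[290.04197421 229.77379377]]
[-45.3  -0.9  85. ]
[-44.7  -1.7  87.3]
```

```bash
echo '[{"aperture": 92,"pos": [-40,0,13]},{"aperture": 92,"pos": [-60,0,20]},{"aperture": 92,"pos": [-55,0,45]},{"aperture": 92,"pos": [-50,0,65]},{"aperture": 92,"pos": [-45,0,85]}]' | python3 -m crank | sed -n 2,4p
echo '[{"aperture": 92},{"aperture": 30},{"aperture": 22},{"aperture": 15},{"aperture": 15}]' | python3 -m crank >/dev/null
python3 -c "
from h import *
go([616.8,41.3,70])"
echo '[{"aperture": 15},{"aperture": 15},{"aperture": 15}]' | python3 -m crank
```

```text
tool_pos: [465.2, 60.2, 115.0]
tcp_rot: [-3.046, -1.303, -0.22]
contact_force: [0.1, 0.2, -0.8]
t21.45 grasp [615.3  41.9  69.3] rpy [-3.054 -1.298 -0.213] F [-0.9 -0.4  0.2] w 56.5 DELTA [1.1 0.4 1.3] q [ 0.    0.93  2.29  3.26  1.38 -1.54]
time: 21.82
tool_pos: [463.5, 60.4, 112.1]
tcp_rot: [-3.053, -1.298, -0.214]
contact_force: [-1.1, -5.5, 0.5]
grip_width: 26.4
finger_force: 3.2
```

```bash
echo '[{"aperture": 15},{"aperture": 15}]' | python3 -m crank
python3 - <<'E'
from h import *
c=snap('top','t8');d=snap('side','s8')
from scipy.spatial.transform import Rotation as Ro
def T(p):
    M=np.eye(4);M[:3,:3]=(Ro.from_rotvec([p[2]*.01,p[3]*.01,0])*Ro.from_euler('z',2.25)).as_matrix();M[:3,3]=[617+p[0],41+p[1],0];return M
# side only, head+upper region & foot: report tilt
S0=seg(d,(322,228,347,285));B=np.zeros((480,640));B[228:285,330:347]=1
f=lambda p:np.abs((mask(d,T(p))-S0)*B).sum()
r=minimize(f,np.zeros(4),method='Nelder-Mead',options=dict(initial_simplex=np.vstack([np.zeros(4),5*np.eye(4)])));print(r.x,r.fun,f(np.zeros(4)),(S0*B).sum())
go([616.8,41.3,70]);go([530,-100,135])
E
```

```text
time: 22.08
tool_pos: [463.5, 60.3, 112.1]
tcp_rot: [-3.054, -1.298, -0.214]
contact_force: [0.7, -2.4, -0.3]
grip_width: 24.9
finger_force: 30.0
[-0.58073721  2.49765519 -0.16701791  0.95285893] 60.51764705882353 78.76078431372548 549.0
t22.18 grasp [615.5  41.6  69.4] rpy [-3.054 -1.298 -0.214] F [-1.3 -1.1 -0.5] w 24.9 DELTA [0.9 0.1 1.1] q [ 0.    0.93  2.29  3.26  1.38 -1.54]
t22.18 grasp [615.5  41.6  69.4] rpy [-3.054 -1.298 -0.214] F [-1.3 -1.1 -0.5] w 24.9 DELTA [ 48.7 149.8 -82.7] q [ 0.    0.93  2.29  3.26  1.38 -1.54]
```

```bash
echo '[{"aperture": 15,"pos": [12,0,-3]},{"aperture": 15,"pos": [24,0,-6]},{"aperture": 15,"pos": [36,0,-10]},{"aperture": 15,"pos": [46,0,-13]},{"aperture": 15,"pos": [46,0,-13]}]' | python3 -m crank
python3 -c "
from h import *
go([590,-60,115]);go([562,-170,115]);go([563,-262,105])"
```

```text
time: 22.8
tool_pos: [463.2, 59.4, 161.1]
tcp_rot: [-3.052, -1.3, -0.215]
contact_force: [-0.3, 0.4, -8.4]
grip_width: 24.9
finger_force: 29.9
t22.80 grasp [615.4  40.7 118.7] rpy [-3.052 -1.3   -0.215] F [-0.3  0.4 -8.4] w 24.9 DELTA [ -4.4 103.2 -11.5] q [-0.    0.79  2.31  3.26  1.26 -1.55]
t22.80 grasp [615.4  40.7 118.7] rpy [-3.052 -1.3   -0.215] F [-0.3  0.4 -8.4] w 24.9 DELTA [ -5.5 215.9 -25.3] q [-0.    0.79  2.31  3.26  1.26 -1.55]
t22.80 grasp [615.4  40.7 118.7] rpy [-3.052 -1.3   -0.215] F [-0.3  0.4 -8.4] w 24.9 DELTA [ -9.6 307.2 -10.9] q [-0.    0.79  2.31  3.26  1.26 -1.55]
```

```bash
echo '[{"aperture": 15,"pos": [-2,35,-4]},{"aperture": 15,"pos": [-3,70,-8]},{"aperture": 15,"pos": [-4,105,-12]},{"aperture": 15,"pos": [-5,140,-16]},{"aperture": 15,"pos": [-5,175,-20]}]' | python3 -m crank | sed -n 2,4p
python3 -c "
from h import *
go([562,-170,110]);go([563,-258,105])"
```

```text
tool_pos: [420.0, -112.7, 155.9]
tcp_rot: [-3.053, -1.298, -0.214]
contact_force: [1.6, -0.4, -8.5]
t23.43 grasp [ 572.  -131.4  113.2] rpy [-3.053 -1.298 -0.214] F [ 1.6 -0.4 -8.5] w 25.4 DELTA [-3.5 39.7 -4.2] q [-0.58  0.82  2.41  2.69  1.37 -1.58]
t23.43 grasp [ 572.  -131.4  113.2] rpy [-3.053 -1.298 -0.214] F [ 1.6 -0.4 -8.5] w 25.4 DELTA [ -3.  126.9   8.4] q [-0.58  0.82  2.41  2.69  1.37 -1.58]
```

```bash
echo '[{"aperture": 15,"pos": [-1,35,1]},{"aperture": 15,"pos": [-2,70,3]},{"aperture": 15,"pos": [-3,100,6]},{"aperture": 15,"pos": [-3,122,8]},{"aperture": 15,"pos": [-3,122,8]}]' | python3 -m crank | sed -n 2,4p
python3 - <<'E'
from h import *
go([563,-262,91])
c=snap('top','t9');d=snap('side','s9')
from scipy.spatial.transform import Rotation as Ro
o=bot.get_obs();R=Ro.from_euler('xyz',o['tcp_rot']).as_matrix();g=o['tool_pos']+R@[0,0,159]
a=np.hstack([cv2.resize(c['color'][190:290,380:480],(400,400),interpolation=2),cv2.resize(d['color'][270:395,340:465],(400,400),interpolation=2)]);cv2.imwrite('pics/m9.png',a[...,::-1])
S0=seg(d,(340,270,465,395));print(g,proj(d,[g,g-[0,0,69.4]]))
E
```

```text
tool_pos: [411.5, -235.3, 148.3]
tcp_rot: [-3.058, -1.3, -0.213]
contact_force: [-0.3, -0.6, -8.6]
t24.05 grasp [ 563.5 -254.5  105.8] rpy [-3.058 -1.3   -0.213] F [-0.3 -0.6 -8.6] w 25.4 DELTA [-14.    7.9   4.4] q [-0.88  0.82  2.27  2.37  1.26 -1.51]
[ 563.38267869 -251.81332848  105.47583774] [[382.02385361 320.57389825]
 [380.41935017 340.09356226]]
```

View pics/m9.png

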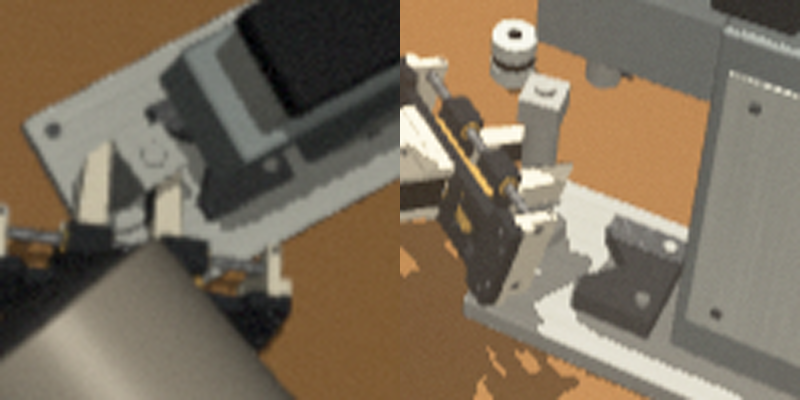

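The column is held upright over the front of the bed, head at crop (545,90) in the side half. The V-block is behind it at crop (630,270), and the ram at (602,72) is clear above and behind. I check the V location, then set it down.

```bash
python3 - <<'E'
from h import *
d=load('s9');s=np.array([581.4,-295.1]);X=np.array([.491,-.871]);Y=np.array([.871,.491])
f=lambda x,y,z:[*(s+x*X+y*Y),z]
print('apex,hornL,hornR top',proj(d,[f(35.4,0,40),f(7,28,40),f(7,-28,40),f(35.4,0,20),f(-65,-75,20)]).round(1),'seen apex~(413,349.5), horns (405,338),(393.8,360)')
# enlarge contrast numerically: dark block mask extents
g=cv2.cvtColor(d['color'],cv2.COLOR_RGB2GRAY)[330:382,388:430];
for r in range(0,52,3): print(330+r,' '.join('%3d'%v for v in g[r,::2]))
go([563.5,-263,91])
E
```

```text
apex,hornL,hornR top [[410.9 353. ]
 [404.2 340.8]
 [395.4 356.6]
 [410.2 358.4]
 [359.3 364.4]] seen apex~(413,349.5), horns (405,338),(393.8,360)
330 150 186 222 224 224 222 215 200 151 147 150 147 150 149 149 149 151 150 148 149 146
333 142 205 220 220 219 219 220 223 223 221 212 199 144 146 147 148 150 147 149 149 147
336 204 219 220 222 222 219 221 220 220 218 210 225 222 222 209 183 147 148 148 145 146
339 154 142 216 222 219 218 219 222 220 145 120 141 134 185 210 222 221 221 201 178 149
342 137 115 215 219 220 220 220 220 118 113 116 125 124 117 123 133 129 188 220 222 221
345 117 134 142 221 218 218 221 220  97  66  82  99 119 119 118 119 118 145 191 124 157
348 139 143 140 189 219 220 221 220 219  74  68  83  81  84 105 101 116 111 181 126 117
351 140 135 139 139 140 140 217 223 192 126  66  78  80  83  81  83  82  81 100 100  90
354 140 141 140 140 137 138 192 124  97  89  83  79  83  81  82  80  84  83  84  78  90
357 140 138 139 141  87  82  83  82  80  78  84  78  85  81  82  83  82  80  80  77 103
360 141 189 219 126  84  82  83  83  81  84  83  83  84  84  86  83  83  82  70 139 106
363 222 220 220  81  72  75  79  80  84  84  84  83  82 133 141  86  82  68 128 122 103
366 223 224 224 114  75  71  74  73  74  76  79  82  86  85  93  84  80 116 142 106 104
369 222 223 222 223 141 140 121  86  72  76  74  73  77  76  82  80  85 140 141 102 101
372 225 223 220 221 222 192 144 144 143 134 105  77  71  72  75  69 139 138 140 105 106
375 219 224 225 225 225 222 224 192 188 141 143 141 145 121  89 138 142 139 123 107 107
378 123 119 162 201 221 225 225 224 223 223 222 187 143 144 143 142 145 141 141 125 111
381 112 117 119 120 123 132 186 218 225 224 225 223 223 222 192 148 144 142 144 143 142
t24.15 grasp [ 563.4 -251.8  105.5] rpy [-3.052 -1.298 -0.215] F [-0.5  1.1 -8.6] w 25.4 DELTA [-13.3  11.4   5.3] q [-0.88  0.82  2.27  2.37  1.26 -1.51]
```

```bash
echo '[{"aperture": 15,"pos": [0,11,0]},{"aperture": 15,"pos": [-4,11,2]},{"aperture": 15,"pos": [-8,11,3]},{"aperture": 15,"pos": [-12,11,5]},{"aperture": 15,"pos": [-14,11,6]}]' | python3 -m crank | sed -n 2,4p
echo '[{"aperture": 15,"pos": [-1,0,0]},{"aperture": 15,"pos": [-2,0,0.5]},{"aperture": 15,"pos": [-2,0,0.5]}]' | python3 -m crank | sed -n 2,4p
python3 -c "
from h import *
go([581.4,-295.1,89])"
```

```text
tool_pos: [412.2, -243.8, 132.6]
tcp_rot: [-3.052, -1.298, -0.215]
contact_force: [-0.8, -0.3, -8.8]
tool_pos: [412.3, -243.9, 131.7]
tcp_rot: [-3.055, -1.301, -0.212]
contact_force: [-1.9, 2.7, 0.2]
t25.15 grasp [ 564.5 -262.4   89.6] rpy [-3.055 -1.301 -0.212] F [-1.9  2.7  0.2] w 25.3 DELTA [ 5.7 30.2 20.2] q [-0.9   0.87  2.24  2.36  1.28 -1.53]
```

```bash
echo '[{"aperture": 15,"pos": [1.2,5.3,3.8]},{"aperture": 15,"pos": [2.4,10.7,7.6]},{"aperture": 15,"pos": [3.6,16,11.4]},{"aperture": 15,"pos": [4.3,19.2,13.7]},{"aperture": 15,"pos": [4.6,20.8,14.9]}]' | python3 -m crank | sed -n 2,6p
python3 -c "
from h import *
go([581.4,-295.1,89])"
echo '[{"aperture": 15,"pos": [0.4,1.6,1.1]},{"aperture": 15,"pos": [0.7,3.2,2.3]}]' | python3 -m crank | sed -n 2,6p
echo '[{"aperture": 15,"pos": [0.4,1.6,1.1]},{"aperture": 15,"pos": [0.7,3.2,2.3]}]' | python3 -m crank | sed -n 2,6p
python3 -c "
from h import *
go([581.4,-295.1,89])"
```

```text
tool_pos: [425.1, -266.2, 131.9]
tcp_rot: [-3.053, -1.302, -0.212]
contact_force: [-4.3, 6.1, 5.2]
grip_width: 25.5
finger_force: 29.9
t25.77 grasp [ 577.4 -284.6   89.7] rpy [-3.053 -1.302 -0.212] F [-4.3  6.1  5.2] w 25.5 DELTA [0.9 9.9 5.3] q [-0.91  0.86  2.18  2.33  1.23 -1.47]
tool_pos: [427.0, -269.5, 131.9]
tcp_rot: [-3.053, -1.302, -0.212]
contact_force: [-4.2, 6.6, 5.5]
grip_width: 25.1
finger_force: 29.9
tool_pos: [429.0, -273.0, 131.9]
tcp_rot: [-3.053, -1.302, -0.212]
contact_force: [-4.5, 6.9, 4.7]
grip_width: 25.0
finger_force: 29.9
t26.27 grasp [ 581.2 -291.3   89.8] rpy [-3.053 -1.302 -0.212] F [-4.5  6.9  4.7] w 25.0 DELTA [-0.5  3.8  0.8] q [-0.91  0.86  2.16  2.32  1.22 -1.46]
```

```bash
echo '[{"aperture": 15,"pos": [0.4,1.6,1.1]},{"aperture": 15,"pos": [0.4,1.6,1.1]}]' | python3 -m crank | sed -n 2,4p
echo '[{"aperture": 15,"pos": [0.4,1.6,1.1]},{"aperture": 15,"pos": [0.4,1.6,1.1]}]' | python3 -m crank | sed -n 2,4p
echo '[{"aperture": 15,"pos": [0.4,1.6,1.1]},{"aperture": 15,"pos": [0.4,1.6,1.1]}]' | python3 -m crank | sed -n 2,4p
python3 -c "
from h import *
go([581.4,-295.1,89])"
```

```text
tool_pos: [429.9, -274.5, 132.0]
tcp_rot: [-3.052, -1.301, -0.212]
contact_force: [-3.8, 7.2, 4.7]
tool_pos: [430.8, -276.0, 132.2]
tcp_rot: [-3.052, -1.302, -0.212]
contact_force: [-6.3, 8.0, 6.8]
tool_pos: [431.8, -277.4, 132.4]
tcp_rot: [-3.051, -1.302, -0.211]
contact_force: [-7.2, 8.7, 8.1]
t27.02 grasp [ 584.1 -295.4   90.4] rpy [-3.051 -1.302 -0.211] F [-7.2  8.7  8.1] w 25.2 DELTA [-2.   0.1 -2.2] q [-0.92  0.86  2.15  2.31  1.21 -1.44]
```

```bash
echo '[{"aperture": 15,"pos": [-0.6,1.8,-2.3]},{"aperture": 15,"pos": [-0.6,1.8,-2.3]}]' | python3 -m crank | sed -n 2,4p
echo '[{"aperture": 15,"pos": [0.6,-1.8,2.3]},{"aperture": 15,"pos": [1.2,-3.6,4.6]}]' | python3 -m crank | sed -n 2,4p
echo '[{"aperture": 15,"pos": [-0.3,2.6,-1.2]},{"aperture": 15,"pos": [-0.3,2.6,-1.2]}]' | python3 -m crank | sed -n 2,4p
python3 - <<'E'
from h import *
go([581.4,-295.1,89]); d=snap('side','s10');c=snap('top','t10')
from scipy.spatial.transform import Rotation as Ro
for name,k,box in(('side',d,(385,285,440,375)),):
    g=cv2.cvtColor(k['color'],cv2.COLOR_RGB2HSV)
    for r in range(296,372,3): print(r,' '.join('%3d'%v for v in g[r,386:430:2,2]))
E
```

```text
tool_pos: [429.5, -278.5, 132.2]
tcp_rot: [-3.05, -1.302, -0.211]
contact_force: [-0.7, 11.0, 5.3]
tool_pos: [434.3, -277.1, 132.6]
tcp_rot: [-3.054, -1.303, -0.213]
contact_force: [-9.5, 3.2, 9.7]
tool_pos: [433.1, -278.5, 132.4]
tcp_rot: [-3.052, -1.303, -0.21]
contact_force: [-4.3, 9.7, 7.4]
t27.77 grasp [ 585.4 -296.4   90.5] rpy [-3.052 -1.303 -0.21 ] F [-4.3  9.7  7.4] w 25.2 DELTA [-2.6 -0.8 -3.6] q [-0.91  0.86  2.14  2.31  1.21 -1.44]
296 189 189 190 192 188 190 189 141 129 125 125 167 191 189 189 191 177 161 109 107 103 105
299 191 190 187 188 191 189 192 190 190 191 190 188 190 189 190 189 188 189 187 190 190 162
302 189 189 189 189 191 193 190 189 189 191 187 191 191 190 190 189 185 188 189 190 186 189
305 188 190 188 191 189 190 191 189 161 162 183 188 188 190 192 187 190 188 189 189 189 189
308 189 189 189 193 190 189 189 185 142 141 142 145 146 163 179 190 190 189 191 190 190 191
311 191 190 190 190 188 188 190 146 146 125 137 140 136 143 181 191 189 189 187 191 188 190
314 189 189 190 192 191 190 160 129 128 137 147 144 144 140 187 189 188 189 189 190 190 188
317 191 
[... 1039 characters left out ...]
 225 239 183 135  83  87  82  83  81  83 102 111 119 102
353  62  61  68  70  79 138 251 252 223 174 165 151  84  86  80  83  85  81  84  80  85  85
356  66  66  66  76  70  77 107 195 122 141 160  90  85  81  85  84  83  85  82  82  68  98
359  65  66  65  66  65  61 106 160 160 159 104  82  87  83  84  88  84  83  84  74 129 101
362  66  66  66 102  61  71 158 157 157 151  80  86  87  82 144 138  88  84  78 102 130 104
365  64  65  65  63  62 154 159 160 161  85  83  86  88  84 103 118  84  79  85 142 108 104
368  69  61  64  60 109 160 162 162  94  79  79  76  77  82  83  83  84  74 144 140  99 100
371  66  67  63  69 161 139 164 156 146 135 107  80  78  75  78  77  72 135 142 139 106 106
```

```bash
echo '[{"aperture": 15,"pos": [-0.4,-1.6,-1.1]},{"aperture": 15,"pos": [-0.4,-1.6,-1.1]}]' | python3 -m crank | sed -n 2,4p
echo '[{"aperture": 92,"pos": [-0.4,-1.6,-1.1]},{"aperture": 92,"pos": [-0.4,-1.6,-1.1]},{"aperture": 92,"pos": [-0.4,-1.6,-1.1]},{"aperture": 92,"pos": [-0.4,-1.6,-1.1]},{"aperture": 92,"pos": [-0.4,-1.6,-1.1]}]' | python3 -m crank | sed -n 2,5p
cat >> h.py <<'E'
def fitcol(d,box,tilt=False,p0=(581.4,-295.1),z=20,yaw=2.25):
    "fit standing column to the upper silhouette against the brown bench"
    from scipy.spatial.transform import Rotation as Ro
    n=5 if tilt else 3
    def T(p):
        p=np.r_[p,np.zeros(5-n)]; M=np.eye(4);M[:3,:3]=(Ro.from_rotvec([p[3]*.01,p[4]*.01,0])*Ro.from_euler('z',yaw+.03*p[2])).as_matrix();M[:3,3]=[p0[0]+p[0],p0[1]+p[1],z];return M
    S=seg(d,box);B=np.zeros((480,640));x0,y0,x1,y1=box;B[y0:y1,x0:x1]=1
    f=lambda p:np.abs((mask(d,T(p))-S)*B).sum()
    r=min((minimize(f,s*np.ones(n),method='Nelder-Mead',options=dict(initial_simplex=s+np.vstack([np.zeros(n),6*np.eye(n)]))) for s in(-2,0,2)),key=lambda r:r.fun)
    print('foot',T(r.x)[:2,3].round(1),'p',r.x.round(2),'cost',round(r.fun,1),S.sum())
E
python3 - <<'E'
from h import *
go([581.4,-295.1,89]); d=snap('side','s11');c=snap('top','t11')
h=cv2.cvtColor(d['color'],cv2.COLOR_RGB2HSV)
for r in range(299,366,2): print(r,' '.join('%3d'%v for v in h[r,384:428:2,1]))
E
```

```text
tool_pos: [432.2, -277.4, 132.2]
tcp_rot: [-3.055, -1.303, -0.21]
contact_force: [-1.2, 6.3, 4.9]
tool_pos: [430.8, -276.4, 130.9]
tcp_rot: [-3.053, -1.299, -0.214]
contact_force: [-0.3, 0.6, -0.0]
grip_width: 70.9
t28.75 grasp [ 582.9 -295.2   88.3] rpy [-3.053 -1.299 -0.214] F [-0.3  0.6 -0. ] w 70.9 DELTA [ 0.3  0.1 -1.6] q [-0.91  0.87  2.15  2.32  1.21 -1.45]
299 140 139 139 141 140 142 140 143 144 140 144 143 142 143 142 140 139 140 138 138 142 142
301 141 142 145 142 145 142 144 143 143 142 142 144 144 140 142 139 140 142 142 140 141 140
303 145 143 142 139 143 142 140 140 140 140 141 142 142 143 142 141 140 140 143 142 140 142
305 144 143 145 139 142 142  86  91 118 141 140 140 141 139 140 138 138 142 142 139 140 137
307 143 143 142 140 141 141  34  30  29  27  73 104 126 141 139 141 140 140 141 144 140 140
309 142 139 141 141 144  97  28  33  28  28  31  26  29 139 141 142 136 142 140 140 142 138
311 139 140 141 144 143  40  29  36  24  26  28  27  65 140 140 140 140 139 139 144 140 139
313 141 142 139 143 134  33  30  30  31  28  28  28  83 139 143 141 135 140 142 139 141 1
[... 1694 characters left out ...]
  26  19  30  45  44  45  43  28  30  28  26  33  18  22
353  49  39  48  30  23  34  19  19  33  34  47  49  41  33  31  37  32  30  27  30  24  30
355  48  42  44  32  25  23  38  18  48  41  44  45  33  30  26  25  35  32  33  27  27  31
357  49  45  34  32  36  27  28  47  45  43  47  37  34  28  23  24  28  24  36  28  26  33
359  42  47  41  48  42  55  46  47  46  46  47  39  27  39  30  32  30  27  28  24  32  22
361  46  46  32  34  53  53  48  49  48  49  34  33  36  35  24  28  30  24  31  30  38  26
363  53  44  49  27  48  47  47  47  48  48  30  30  34  36  32  28  29  28  30  44  25  25
365  44  49  35  46  51  40  48  46  49  41  38  31  30  33  34  28  32  25  31  29  27  24
```

```bash
python3 - <<'E'
from h import *
d=load('s11')
fitcol(d,(394,297,425,331))
fitcol(d,(394,297,425,331),True)
# press re-fit in the same (side) picture: predicted vs bed front corners
s=np.array([581.8,-295.5]);X=np.array([.491,-.871]);Y=np.array([.871,.491])
for dx in(-6,-3,0): print(dx,proj(d,[[*(s+dx*X),170],[*(s+dx*X+ -13*np.array([-.5,.86])),100]]).round(1).tolist())
E
```

```text
foot [ 580.2 -292.5] p [-1.19  2.61 -1.86] cost 11.5 304.0
foot [ 582.8 -290.2] p [ 1.4   4.95 -1.12  1.34 -1.5 ] cost 11.8 304.0
-6 [[399.3, 308.7], [402.1, 331.7]]
-3 [[400.5, 309.1], [403.3, 332.1]]
0 [[401.7, 309.6], [404.5, 332.6]]
```

```bash
echo '[{"aperture": 92},{"aperture": 92,"pos": [-8,0,2]},{"aperture": 92,"pos": [-16,0.3,4]},{"aperture": 92,"pos": [-22,0.5,5.5]},{"aperture": 92,"pos": [-25,0.6,6.9]}]' | python3 -m crank | sed -n 2,5p
echo '[{"aperture": 40},{"aperture": 30},{"aperture": 22},{"aperture": 15},{"aperture": 15}]' | python3 -m crank | sed -n 2,6p
echo '[{"aperture": 15},{"aperture": 15},{"aperture": 15},{"aperture": 15}]' | python3 -m crank | sed -n 2,6p
python3 -c "
from h import *
go([581.4,-295.1,62])"
```

```text
tool_pos: [430.7, -276.2, 104.2]
tcp_rot: [-3.051, -1.298, -0.216]
contact_force: [1.0, -0.5, -0.2]
grip_width: 92.1
tool_pos: [430.8, -276.3, 105.1]
tcp_rot: [-3.054, -1.299, -0.213]
contact_force: [-0.4, -0.3, -0.8]
grip_width: 46.2
finger_force: 0.0
tool_pos: [431.0, -275.4, 105.3]
tcp_rot: [-3.052, -1.299, -0.212]
contact_force: [-0.1, 6.5, 3.6]
grip_width: 25.2
finger_force: 30.0
t30.60 grasp [ 583.1 -293.6   62.8] rpy [-3.052 -1.299 -0.212] F [-0.1  6.5  3.6] w 25.2 DELTA [-1.2  1.7 -1.2] q [-0.91  0.93  2.14  2.33  1.25 -1.49]
```

```bash
echo '[{"aperture": 15,"pos": [0.4,0.8,0.6]},{"aperture": 15,"pos": [0.4,0.8,0.6]}]' | python3 -m crank | sed -n 2,4p
echo '[{"aperture": 15,"pos": [0.4,0.8,0.6]},{"aperture": 15,"pos": [0.4,0.8,0.6]}]' | python3 -m crank | sed -n 2,4p
echo '[{"aperture": 15,"pos": [0.2,0.8,0.6]},{"aperture": 15,"pos": [0.2,0.8,0.6]}]' | python3 -m crank | sed -n 2,4p
echo '[{"aperture": 15,"pos": [0.2,0.8,0.6]},{"aperture": 15,"pos": [0.2,0.8,0.6]}]' | python3 -m crank | sed -n 2,4p
```

```text
tool_pos: [431.3, -275.8, 105.4]
tcp_rot: [-3.05, -1.299, -0.214]
contact_force: [-2.4, 7.3, 4.0]
tool_pos: [431.7, -276.1, 105.6]
tcp_rot: [-3.047, -1.298, -0.215]
contact_force: [-5.2, 8.7, 5.9]
tool_pos: [432.1, -276.5, 105.7]
tcp_rot: [-3.045, -1.298, -0.216]
contact_force: [-7.4, 11.6, 8.1]
tool_pos: [432.5, -277.0, 105.9]
tcp_rot: [-3.043, -1.298, -0.217]
contact_force: [-9.2, 12.7, 10.0]
```

```bash
echo '[{"aperture": 15,"pos": [1,0,-0.3]},{"aperture": 15,"pos": [1.5,0,-0.4]}]' | python3 -m crank | sed -n 2,4p
echo '[{"aperture": 15,"pos": [1,0,-0.3]},{"aperture": 15,"pos": [1,0,-0.3]}]' | python3 -m crank | sed -n 2,4p
echo '[{"aperture": 15,"pos": [1,0,-0.3]},{"aperture": 15,"pos": [1,0,-0.3]}]' | python3 -m crank | sed -n 2,4p
echo '[{"aperture": 15,"pos": [0.2,0.8,0.6]},{"aperture": 15,"pos": [0.2,0.8,0.6]}]' | python3 -m crank | sed -n 2,4p
echo '[{"aperture": 15,"pos": [0.2,0.8,0.6]},{"aperture": 15,"pos": [0.2,0.8,0.6]}]' | python3 -m crank | sed -n 2,4p
```

```text
tool_pos: [432.5, -277.0, 106.5]
tcp_rot: [-3.042, -1.295, -0.218]
contact_force: [-5.6, 12.2, 1.4]
tool_pos: [432.4, -277.0, 106.9]
tcp_rot: [-3.042, -1.293, -0.219]
contact_force: [-3.0, 10.7, -2.2]
tool_pos: [432.3, -277.1, 107.3]
tcp_rot: [-3.04, -1.29, -0.221]
contact_force: [-0.7, 9.5, -5.9]
tool_pos: [432.6, -277.4, 107.3]
tcp_rot: [-3.038, -1.29, -0.222]
contact_force: [-3.4, 12.0, -3.7]
tool_pos: [433.0, -277.8, 107.5]
tcp_rot: [-3.035, -1.29, -0.224]
contact_force: [-6.8, 14.0, -1.7]
```

Nearly unloaded vertically, the push still meets 15 N straight back along the press's x axis, so both V faces are touched. I ease off, release and measure again.

```bash
echo '[{"aperture": 15,"pos": [-0.8,-1.2,-0.6]},{"aperture": 15,"pos": [-0.8,-1.2,-0.6]}]' | python3 -m crank | sed -n 2,4p
echo '[{"aperture": 15,"pos": [-0.5,-0.8,-0.5]},{"aperture": 15,"pos": [-0.5,-0.8,-0.5]}]' | python3 -m crank | sed -n 2,4p
```

```text
tool_pos: [432.7, -277.3, 107.1]
tcp_rot: [-3.04, -1.292, -0.221]
contact_force: [-2.9, 11.3, -1.7]
tool_pos: [432.4, -276.9, 106.9]
tcp_rot: [-3.043, -1.293, -0.219]
contact_force: [-0.4, 9.8, -3.2]
```

```bash
echo '[{"aperture": 15,"pos": [-1,-0.8,0.3]},{"aperture": 15,"pos": [-1,-0.8,0.3]}]' | python3 -m crank | sed -n 2,4p
echo '[{"aperture": 92},{"aperture": 92},{"aperture": 92},{"aperture": 92},{"aperture": 92}]' | python3 -m crank | sed -n 2,5p
echo '[{"aperture": 92},{"aperture": 92}]' | python3 -m crank | sed -n 2,5p
python3 - <<'E'
from h import *
go([581.4,-295.1,62]);d=snap('side','s12')
fitcol(d,(398,297,425,331));fitcol(load('s11'),(398,297,425,331))
fitcol(d,(385,297,425,331))
E
```

```text
tool_pos: [432.5, -276.6, 106.5]
tcp_rot: [-3.045, -1.295, -0.218]
contact_force: [-3.2, 8.3, 1.4]
tool_pos: [433.0, -278.8, 107.2]
tcp_rot: [-3.054, -1.299, -0.214]
contact_force: [-0.3, 0.2, 0.1]
grip_width: 70.5
tool_pos: [433.0, -278.6, 107.1]
tcp_rot: [-3.053, -1.298, -0.214]
contact_force: [-0.1, -0.4, -0.2]
grip_width: 89.5
t34.48 grasp [ 585.  -297.3   64.5] rpy [-3.053 -1.298 -0.214] F [-0.1 -0.4 -0.2] w 89.5 DELTA [-3.5 -1.6 -3. ] q [-0.91  0.93  2.13  2.33  1.24 -1.48]
foot [ 581.3 -292.4] p [-0.1   2.75 -1.81] cost 7.7 219.0
foot [ 580.5 -291.9] p [-0.85  3.17 -1.87] cost 8.3 210.0
foot [ 580.9 -292.9] p [-0.47  2.2  -0.46] cost 91.7 402.0
```

```bash
echo '[{"aperture": 92,"pos": [0,0,-15]},{"aperture": 92,"pos": [0,0,-40]},{"aperture": 92,"pos": [0,0,-70]},{"aperture": 92,"pos": [0,0,-100]},{"aperture": 92,"pos": [0,0,-120]}]' | python3 -m crank | sed -n 2,5p
python3 - <<'E'
from h import *
d=snap('side','s13');c=snap('top','t13')
fitcol(d,(385,297,425,331))
fitcol(d,(385,297,425,331),True)
s=np.array([581.4,-295.1]);X=np.array([.491,-.871]);Y=np.array([.871,.491])
th=np.linspace(0,2*np.pi,12,endpoint=False)
for dx in(0,-3): print(dx,'foot top ring',proj(d,[[*(s+dx*X+25*(np.cos(t)*X+np.sin(t)*Y)),34] for t in th]).round(1).tolist())
print('apex',proj(d,[[*(s+35.4*X),40]]),'horns',proj(d,[[*(s+7*X+28*Y),40],[*(s+7*X-28*Y),40]]))
h=cv2.cvtColor(d['color'],cv2.COLOR_RGB2GRAY)
print('     ',' '.join('%3d'%v for v in range(382,418)))
for r in range(326,366): print(r,' '.join('%3d'%v for v in h[r,382:418]))
E
```

```text
tool_pos: [316.7, -264.1, 140.0]
tcp_rot: [-3.05, -1.298, -0.218]
contact_force: [0.1, -0.9, -0.3]
grip_width: 91.9
foot [ 581.4 -292.9] p [-0.04  2.16 -0.53] cost 67.6 367.0
foot [ 581.5 -293.2] p [ 0.12  1.91 -0.48 -0.12  0.02] cost 68.1 367.0
0 foot top ring [[406.6, 353.0], [407.3, 348.9], [405.1, 345.0], [400.9, 342.2], [395.7, 341.3], [390.8, 342.4], [387.5, 345.4], [386.7, 349.4], [388.7, 353.4], [393.0, 356.3], [398.4, 357.3], [403.4, 356.1]]
-3 foot top ring [[405.5, 352.5], [406.1, 348.5], [404.0, 344.6], [399.8, 341.8], [394.5, 340.9], [389.7, 342.0], [386.4, 344.9], [385.6, 348.9], [387.6, 352.9], [391.8, 355.8], [397.2, 356.8], [402.2, 355.6]]
apex [[410.91514426 352.97603885]] horns [[404.21425945 340.81072487]
 [395.40196355 356.61987508]]
      382 383 384 385 386 387 388 389 390 391 392 393 394 395 396 397 398 399 400 401 402 403 404 405 406 407 408 409 410 411 412 413 414 415 416 417
326 149 177 222 223 217 191 189 210 212 201 201 172 113 109 115 120 119 123 123 124 122 121 113 130 146 148 148 148 149 148 147 147 145 147 146 147
327 157 207 220 223 180 137 128 147 2
[... 5034 characters left out ...]
 221 220 186  94  82  83  85  86  87  86  86  84  83  83  82  85  84  82  85  84  81  83  92 116 115 108  92
362 221 222 220 221 223 221 220 218 218 219 219 173  88  77  78  80  81  82  85  84  84  85  83  86  85  83  84  83  84  83  83 105 138 139 133 123
363 224 222 222 222 222 219 222 221 218 219 217 152  84  78  78  79  76  79  80  80  79  84  81  84  85  86  88  84  81  83  82  97 133 140 141 135
364 221 221 222 223 223 223 220 220 221 222 221 136  79  76  74  75  77  75  77  75  81  82  83  81  82  83  88  85  81  82  84  90 122 130 133 115
365 220 221 222 222 223 225 224 222 220 221 221 137  82  75  79  75  76  78  76  74  77  77  76  81  81  87  89  83  84  82  83  89 104 116 115  95
```

The numbers put the foot within about 2–3 mm of home, but possibly resting on the −y face only. I go back, grip low again and work it sideways while pushing.

```bash
cat >> h.py <<'E'
def st(tag=''):
    from scipy.spatial.transform import Rotation as Ro
    o=bot.get_obs();R=Ro.from_euler('xyz',o['tcp_rot']).as_matrix();g=o['tool_pos']+R@[0,0,159];f=o['contact_force']
    X=np.array([.491,-.871]);Y=np.array([.871,.491]);r=g[:2]-[581.4,-295.1]
    print(tag,'t%.2f'%o['time'],'X %.1f Y %.1f z %.1f'%(r@X,r@Y,g[2]),'F X %.1f Y %.1f Z %.1f'%(f[:2]@X,f[:2]@Y,f[2]),'w %.1f g %.0f'%(o['grip_width'],o['finger_force']))
E
echo '[{"aperture": 92,"pos": [0,0,30]},{"aperture": 92,"pos": [0,0,60]},{"aperture": 92,"pos": [0,0,90]},{"aperture": 92,"pos": [0,0,110]},{"aperture": 92,"pos": [-0.5,-1,119]}]' | python3 -m crank >/dev/null; python3 -c "from h import *; st('back')"
echo '[{"aperture": 40},{"aperture": 30},{"aperture": 22},{"aperture": 15},{"aperture": 15}]' | python3 -m crank >/dev/null; python3 -c "from h import *; st('closing')"
echo '[{"aperture": 15},{"aperture": 15},{"aperture": 15},{"aperture": 15}]' | python3 -m crank >/dev/null; python3 -c "from h import *; st('closed')"
```

```text
back t35.88 X 2.2 Y 3.0 z 64.3 F X 0.3 Y 0.1 Z 1.1 w 92.1 g 0
closing t36.50 X 2.3 Y 1.6 z 64.4 F X -0.6 Y -0.2 Z 0.1 w 46.7 g 0
closed t37.00 X 0.7 Y 3.1 z 64.9 F X -4.6 Y 3.1 Z 4.0 w 25.0 g 30
```

```bash
echo '[{"aperture": 15,"pos": [1.5,0,-0.4]},{"aperture": 15,"pos": [1.5,0,-0.4]}]' | python3 -m crank >/dev/null; python3 -c "from h import *; st('up')"
echo '[{"aperture": 15,"pos": [0.6,-0.4,1.7]},{"aperture": 15,"pos": [0.6,-0.4,1.7]}]' | python3 -m crank >/dev/null; python3 -c "from h import *; st('+1.5Y +0.7X')"
echo '[{"aperture": 15,"pos": [0.3,-0.9,1.2]},{"aperture": 15,"pos": [0.3,-0.9,1.2]}]' | python3 -m crank >/dev/null; python3 -c "from h import *; st('+1.5Y')"
echo '[{"aperture": 15,"pos": [0.3,-0.9,1.2]},{"aperture": 15,"pos": [0.3,-0.9,1.2]}]' | python3 -m crank >/dev/null; python3 -c "from h import *; st('+1.5Y')"
echo '[{"aperture": 15,"pos": [0.3,-0.9,1.2]},{"aperture": 15,"pos": [0.3,-0.9,1.2]}]' | python3 -m crank >/dev/null; python3 -c "from h import *; st('+1.5Y')"
```

```text
up t37.25 X 0.7 Y 2.8 z 65.1 F X -3.4 Y 5.5 Z -2.4 w 25.3 g 30
+1.5Y +0.7X t37.50 X 1.3 Y 3.7 z 65.2 F X -6.9 Y -2.7 Z 1.2 w 25.3 g 30
+1.5Y t37.75 X 1.8 Y 4.5 z 65.5 F X -10.4 Y -9.2 Z 3.2 w 25.2 g 30
+1.5Y t38.00 X 2.4 Y 5.6 z 66.0 F X -9.2 Y -10.5 Z 5.6 w 25.7 g 30
+1.5Y t38.25 X 3.0 Y 6.9 z 66.5 F X -8.0 Y -11.4 Z 6.7 w 25.2 g 30
```

```bash
echo '[{"aperture": 15,"pos": [-0.4,1.8,-2.2]},{"aperture": 15,"pos": [-0.7,2.5,-3.2]}]' | python3 -m crank >/dev/null; python3 -c "from h import *; st('-4Y')"
echo '[{"aperture": 15,"pos": [0.2,1.4,0.2]},{"aperture": 15,"pos": [0.2,1.4,0.2]}]' | python3 -m crank >/dev/null; python3 -c "from h import *; st('+X')"
echo '[{"aperture": 15,"pos": [0.2,0.8,0.6]},{"aperture": 15,"pos": [0.2,0.8,0.6]}]' | python3 -m crank >/dev/null; python3 -c "from h import *; st('+1X')"
echo '[{"aperture": 15,"pos": [0.2,0.8,0.6]},{"aperture": 15,"pos": [0.2,0.8,0.6]}]' | python3 -m crank >/dev/null; python3 -c "from h import *; st('+1X')"
```

```text
-4Y t38.50 X 2.0 Y 4.5 z 65.7 F X -3.5 Y 7.9 Z -2.8 w 25.3 g 30
+X t38.75 X 2.3 Y 4.6 z 65.7 F X -7.5 Y 4.5 Z -0.2 w 25.0 g 30
+1X t39.00 X 2.7 Y 4.8 z 65.8 F X -10.8 Y 3.2 Z 2.3 w 24.8 g 30
+1X t39.25 X 3.0 Y 5.1 z 65.9 F X -13.9 Y 1.5 Z 3.1 w 25.3 g 30
```

```bash
echo '[{"aperture": 15,"pos": [-0.3,-1.4,-0.6]},{"aperture": 15,"pos": [-0.3,-1.4,-0.6]}]' | python3 -m crank >/dev/null; python3 -c "from h import *; st('ease')"
echo '[{"aperture": 92},{"aperture": 92},{"aperture": 92},{"aperture": 92},{"aperture": 92}]' | python3 -m crank >/dev/null; python3 -c "from h import *; st('open')"
echo '[{"aperture": 92},{"aperture": 92}]' | python3 -m crank >/dev/null
python3 - <<'E'
from h import *
st();d=snap('side','s14')
fitcol(d,(398,297,425,331))
h=cv2.cvtColor(d['color'],cv2.COLOR_RGB2GRAY);h0=cv2.cvtColor(load('s13')['color'],cv2.COLOR_RGB2GRAY)
for r in(308,312,316,324,328,345,349,350): print(r,' '.join('%3d'%v for v in h[r,398:414]),'|',' '.join('%3d'%v for v in h0[r,398:414]))
E
```

```text
ease t39.50 X 2.6 Y 5.0 z 65.8 F X -9.3 Y 2.9 Z 1.6 w 25.2 g 30
open t40.12 X 5.2 Y 3.5 z 66.2 F X 0.1 Y 0.2 Z 0.6 w 70.8 g 0
 t40.38 X 4.9 Y 3.6 z 66.1 F X -0.7 Y 0.4 Z -0.7 w 89.6 g 0
foot [ 580.6 -292.4] p [-0.83  2.67 -1.95] cost 8.7 215.0
308 134 140 138 138 141 140 133 142 140 142 143 144 148 146 145 149 | 131 138 137 140 140 143 140 141 139 142 144 140 145 146 148 146
312 130 128 126 128 127 132 137 140 141 130 110 143 147 148 147 147 | 138 131 129 128 126 155 132 139 142 136 107 137 145 147 145 146
316 117 120 121 127 129 132 138 133 112 102 137 148 147 148 146 148 | 119 119 127 124 129 130 135 139 116 103 123 144 149 147 147 146
324 120 124 123 122 119 121 116 127 147 148 146 150 149 145 146 148 | 121 121 122 124 124 116 116 120 146 147 149 146 145 146 147 145
328 121 125 126 123 120 116 114 144 148 148 147 146 147 146 147 148 | 122 125 125 123 122 116 112 138 147 147 147 148 148 148 147 147
345 123 122 122 115 132 218 195 147  77  77  81 100 100 115 117 118 | 125 125 121 119 115 217 194 149  95  80  80 101 102 117 117 117
349  77  77  86 115 126 137 138 139 140  87  68  75  79  80  84  82 | 124 124 121 118 127 140 139 139 139 106  68  83  82  87  80  82
350  76  75  75 104 135 137 137 141 138  86  65  70  77  76  89 100 | 122 120 121 119 136 141 142 140 140  98  71  69  83  83  82  81
```

```bash
python3 - <<'E'
from h import *
d=load('s13');s0=load('side0')
E=np.array([(387.3,351),(388.1,352),(389.1,353),(390.1,354),(391.7,355),(393,355.4),(394,356),(406.65,347),(406.9,348),(407,349),(406.9,350),(406.77,351),(406.25,346),(405.8,345),(405.2,344)])
th=np.linspace(0,2*np.pi,720)
def ring(c,r=25,z=34): return proj(d,np.c_[c[0]+r*np.cos(th),c[1]+r*np.sin(th),0*th+z])
f=lambda c:np.sqrt(((E[:,None]-ring(c)[None])**2).sum(2)).min(1)
r=least_squares(f,[581,-294]);print('foot centre',r.x.round(2),'res',f(r.x).round(2))
# bed edges in side0: gradient across the predicted front and left top edges
g=cv2.GaussianBlur(cv2.cvtColor(s0['color'],cv2.COLOR_RGB2GRAY).astype(float),(0,0),.6)
def sub(P,n):  # P px on edge, n unit normal -> subpixel position of the steepest step
    t=np.arange(-4,4.01,.1);q=P[None]+t[:,None]*n;v=cv2.remap(g.astype(np.float32),q[:,0].astype(np.float32)[None],q[:,1].astype(np.float32)[None],cv2.INTER_LINEAR)[0]
    dv=np.abs(np.gradient(v));i=dv[5:-5].argmax()+5;return P+t[i]*n,dv[i]
s=np.array([581.4,-295.1]);yaw=-60.6
def pt(p,x,y): 
    a=np.radians(p[2]);X=np.array([np.cos(a),np.sin(a)]);Y=np.array([-X[1],X[0]]);return [*(np.array(p[:2])+x*X+y*Y),20]
p=np.array([*s,yaw])
L=[(-65,y) for y in range(-65,70,6)]+[(x,75) for x in range(-58,60,6)]
for it in range(3):
    obs=[]
    for x,y in L:
        a,b=proj(s0,[pt(p,x,y),pt(p,x,y+1) if x==-65 else pt(p,x+1,y)]);n=(b-a)/np.linalg.norm(b-a);n=np.array([-n[1],n[0]]);q,_=sub(a,n);obs.append((q,n))
    def F(pp): return [((q-proj(s0,[pt(pp,x,y)])[0])@n) for (x,y),(q,n) in zip(L,obs)]
    r2=least_squares(F,p,loss='soft_l1',f_scale=.3,x_scale=[1,1,.5]);p=r2.x
print('press',p.round(2),np.array(F(p)).round(1))
a=np.radians(p[2]);X=np.array([np.cos(a),np.sin(a)]);Y=np.array([-X[1],X[0]]);e=r.x-p[:2];print('foot rel seat X,Y',e@X,e@Y)
E
```

```text
foot centre [ 582.61 -292.41] res [0.08 0.03 0.06 0.09 0.12 0.06 0.21 0.03 0.04 0.06 0.1  0.03 0.03 0.17
 0.33]
press [ 573.9  -298.38  -62.69] [ 0.3  0.6  0.5  0.6  0.3  0.6  0.2  0.  -0.5  0.   0.   0.1 -0.3  0.
 -0.3 -0.4 -0.  -0.2 -0.7 -0.4 -0.8 -0.8  2.5 -0.4 -0.5 -2.8 -2.4 -3.1
 -2.6 -3.  -3.  -2.8 -3.1  0.7  1.6  0.9  1.1  1.1  1.2  1.   1.   0.4
  1. ]
foot rel seat X,Y -1.3070857262807927 10.484048195637877
```

```bash
python3 - <<'E'
from h import *
s0=load('side0')
h=cv2.cvtColor(s0['color'],cv2.COLOR_RGB2HSV)[...,1].astype(float);g=cv2.GaussianBlur(h,(0,0),.6).astype(np.float32)
def sub(P,n):
    t=np.arange(-4,4.01,.1);q=(P[None]+t[:,None]*n).astype(np.float32);v=cv2.remap(g,q[:,0][None],q[:,1][None],cv2.INTER_LINEAR)[0]
    i=np.abs(v-80).argmin();return P+t[i]*n,abs(v[0]-v[-1])
def pt(p,x,y):
    a=np.radians(p[2]);X=np.array([np.cos(a),np.sin(a)]);Y=np.array([-X[1],X[0]]);return [*(np.array(p[:2])+x*X+y*Y),20]
p=np.array([581.4,-295.1,-60.6])
L=[(-65,y) for y in range(-65,70,6)]+[(x,75) for x in range(-58,40,5)]
for it in range(3):
    obs=[]
    for x,y in L:
        a,b=proj(s0,[pt(p,x,y),pt(p,x,y+1) if x==-65 else pt(p,x+1,y)]);n=(b-a)/np.linalg.norm(b-a);n=np.array([-n[1],n[0]]);q,c=sub(a,n);obs.append((q,n,c>50))
    F=lambda pp:[k*((q-proj(s0,[pt(pp,x,y)])[0])@n) for (x,y),(q,n,k) in zip(L,obs)]
    r2=least_squares(F,p,loss='soft_l1',f_scale=.3,x_scale=[1,1,.5]);p=r2.x
print('press',p.round(2),np.array(F(p)).round(1),sum(o[2] for o in obs))
a=np.radians(p[2]);X=np.array([np.cos(a),np.sin(a)]);Y=np.array([-X[1],X[0]]);e=np.array([582.61,-292.41])-p[:2];print('foot rel seat X,Y',e@X,e@Y)
E
```

```text
press [ 582.57 -293.27  -61.3 ] [-0.1  0.   0.   0.1  0.   0.1  0.  -0.1 -0.  -0.  -0.  -0.   0.1 -0.
 -0.1 -0.  -0.1 -0.  -0.  -0.   0.1  0.1 -0.  -0.1 -0.   0.1 -0.1 -0.
  0.1 -0.   0.1  0.1 -0.   0.1 -0.1  0.1 -0.1 -0.  -0.  -0.  -0.  -0.
 -0. ] 43
foot rel seat X,Y -0.7338329695168738 0.4499379496843203
```

The bed edges now fit to 0.1 px, and they put the foot 0.9 mm from the seat in the earlier clear picture. I retreat and compare with a new one.

```bash
echo '[{"aperture": 92,"pos": [0,0,-15]},{"aperture": 92,"pos": [0,0,-40]},{"aperture": 92,"pos": [0,0,-70]},{"aperture": 92,"pos": [0,0,-100]},{"aperture": 92,"pos": [0,0,-120]}]' | python3 -m crank >/dev/null
echo '[{"aperture": 92},{"aperture": 92}]' | python3 -m crank | sed -n 1,4p
python3 - <<'E'
from h import *
d=snap('side','s15');a=cv2.cvtColor(load('s13')['color'],cv2.COLOR_RGB2GRAY);b=cv2.cvtColor(d['color'],cv2.COLOR_RGB2GRAY)
for n,(x0,y0,x1,y1) in(('head',(392,300,416,326)),('foot',(384,340,410,358))):
    w=np.eye(2,3,dtype=np.float32);cc,w=cv2.findTransformECC(a[y0:y1,x0:x1],b[y0:y1,x0:x1],w,cv2.MOTION_TRANSLATION,(3,100,1e-6),None,1);print(n,w[:,2],cc)
for r in(345,347,348,349,350,351,352,354,355): print(r,' '.join('%3d'%v for v in b[r,384:410]))
fitcol(d,(385,297,425,331),True)
E
```

```text
time: 41.3
tool_pos: [320.3, -265.1, 141.0]
tcp_rot: [-3.054, -1.299, -0.213]
contact_force: [-0.4, -0.2, 0.3]
head [-0.19904085  0.32592228] 0.7776878006847694
foot [-0.19775909  0.19382419] 0.9709228791644187
345 219 220 219 220 218 219 218 206 125 115 116 121 121 123 124 125 121 121 132 218 194 145  78  81  84 101
347 218 219 219 220 223 222 221 196 120 114 117 121 125 123 124 124 121 117 125 141 142 141 123  75  79  81
348 217 217 206 221 221 220 221 180 117 117 117 122 124 122 123 122 122 117 123 139 142 141 142  84  70  79
349 218 217 180 220 221 222 221 197 123 114 118 120 126 123 126 121 120 116 127 137 136 143 140  90  69  79
350 221 220 157 198 221 221 221 220 154 117 118 123 122 125 124 123 123 116 137 144 142 137 137  91  70  71
351 219 220 145 141 216 223 221 222 202 166 125 123 124 125 122 123 123 129 141 141 145 145 139  85  69  69
352 220 221 158 113 187 219 219 221 220 212 187 135 131 130 129 131 134 140 144 142 141 141 130  91  71  71
354 219 221 198 121 109 126 176 207 220 219 218 218 218 188 145 134 129 129 119 116 100 100  88  83  82  82
355 219 217 218 148 112 116 116 160 188 208 210 209 202 177 123 109  96  98  85  82  82  84  84  86  83  83
foot [ 581.3 -292.6] p [-0.07  2.49 -0.08  0.17 -0.03] cost 67.2 366.0
```

The foot is about 1.0 mm from the seat, the column is upright, and the arm is clear, so I hand it in.

```bash
python3 -c "
from h import *
print(bot.close_job())"
```

```text
the job is handed in; nothing more can be done
None
```

The job is handed in, with no verdict returned: I tipped the column up over its foot rim and let it go standing on the bench. I then re-gripped it by the stem with a near-level tool and pushed it into the V under the ram. By the side camera it stands upright and free, its foot about 1 mm from the seat.

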